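Load an arrested platform balance with graduated mass cases

ROBOT

A 6-joint arm with a two-finger parallel gripper is mounted at the origin on the work surface. World frame = base frame: x ahead of the robot, y to its left, z up, the work surface at z = 0. Lengths are in m, angles in rad, forces in N, time in s.
With the tool pointing down it reaches from about 0.275 to 0.725 m from the base axis. Payload 5.6 kg.
Tool frame: the origin (TCP) lies where the fingers leave the gripper's body, on its centre line; the fingertips stand 73 mm ahead of it and the grasp point (between the pads) lies 54 mm ahead of it; z points along the fingers, y is the line along which they close (so a half turn about z gives the same grasp; the last joint's range is limited). The gripper opens to 85 mm and grips with 20 to 120 N. Pads are 22 mm wide; open, the fingers measure 114 mm over their backs; the gripper's body (76 mm by 85 mm) begins 54 mm behind the grasp point. The pads swing forward as they close: fully open they stand 13 mm farther back than shut.
Start: joints at [1.47, 0.255, 0.108, 0, -1.424, -0.285], TCP at [0.207, 0.51, 0.304] pointing down, gripper open.
Joint ranges: [-2.95, 2.95], [-1.21, 1.97], [-1.09, 1.5], [-2.87, 1.71], [-2.94, -0.07], [-3.05, 3.05]. Speed limits (rad/s): [2.57, 2.57, 3.14, 3.14, 3.14, 3.14].

INTERFACE

Orientations are given as a rotation vector (axis times angle).
In Python, from station import bot, viewer gives the robot as it stands.
- The arm moves only by the shell command python3 -m pendant 'ROWS' [OPENING]. ROWS is JSON, a list of rows, each a list of 2 entries, a list of its own where there are three numbers: the shift along the tool's x, y, z in mm, then the turn about the tool's z in rad. In form: [[[tx, ty, tz], twist], ...]. A call has 1 to 20 rows; each row shifts and turns the commanded pose from where the row before left it, along the tool's axes as they then stand; what a row does not reach is not made up. A row lasts 1/10 s, in which the tool goes at most 50 mm and 8.59 degrees, less where a joint would pass 70% of its speed; a pose out of reach is approached as far as the arm can. A call is refused whole if a number of a shift passes 50 or a number of a turn 0.15, either way. A call with a gripper value outside its range is refused whole. OPENING is the finger opening in mm, from 0 to 85.4, set as the call begins (- or left out, the last holds). The fingers move at their own pace and stop on an object; the grip force is fixed at half the most. Time passes only in rows, so rows that do not move let the fingers close. It gives the time, the measured TCP pose, the force, the opening and the grip force at its end, in the units of the state.
- bot.observe(): the state, without advancing time (a new reading comes with each control period).
- viewer.camera(name): name is "side" or "top"; returns the picture (384x512x3 uint8, red, green, blue); there is no depth.
- viewer.camera_info(name): a dict with "intrinsics" (3x3 intrinsics, pixels), "k1" (the pictures are not rectified: a ray, as slopes to the right and down, at radius r is drawn at 1 + k1 r^2 times it, then the intrinsics apply), "eye" and "attitude" of the camera in the world. Camera axes: x right, y up, looking along -z (the intrinsics and any distortion apply to the point x, -y, -z); pixel columns grow to the right and rows downward; lengths in m; the calibration is good to about 2 mm. A picture is of the moment at which its call begins. camera_info takes no time and is no camera call.
- bot.finish_job(): hands the job in; it is judged then, once.
The state is a dict: "t": time; "joints": joint angles; "joint_vel": joint speeds; "tau": joint torques, N m; "ee_pos": TCP position; "eef_rot": TCP orientation; "wrist_force": force on the tool from outside, world axes, zero at the start; "moment": the same for the moment, N m; "width": opening from 0.0 (shut) to 1.0 (fully open); "gripper_force": force on a finger pad.
Only numpy, scipy, OpenCV 4.12 (cv2) and the standard library are available. Lean on these libraries where they do the work, as an engineer would, in place of code of your own. Each camera call takes 0.05 s, during which the arm holds its last target. There are 200 camera calls.

TASK

The platform balance has to be arrested before anything goes on or off its pan, so first turn its knob until the pointer meets the bar-shaped arrest mark. Then stand the brass cylinder from the pan upright in the grey dish and stack all the closed wooden cases there are squarely in one column, centred on the pan, largest at the bottom to smallest on top, their long sides along the pan's long side; only when the column is complete turn the knob to the round weigh mark. Leave the other things on the bench undisturbed.

Things in the scene. Friction and masses are not known exactly. Their poses are not given: they have to be found in the camera images.
- balance: Fixed low grey platform balance, 130 (its x) x 360 (its y) x 50 mm, origin under its centre. Its pan is at the +y end, its knob and white dial at the -y end, 200 mm apart. The balance is rigid: the pan does not move.
- pan (a point): Centre of the top face of the balance's flat steel pan, 75 mm above the bench. The pan is a plate 150 mm (balance x) by 180 mm (balance y), 8 mm thick, no rim; two fine black lines along its sides cross at the centre.
- knob (a joint): Angle of the black arrest knob (rad), counter-clockwise positive seen from above, -1.6 to 1.6; at 0 the pointer points along the balance's +x. It turns stiffly (0.04 N m) and stays where it is left.
- knob_grip (a point): Point on the knob's upright axis at the height to grip, 82 mm above the bench. The knob is a bar 48 long x 14 wide, its top 88 mm and its foot 60 mm above the bench, on a disc of 50 mm diameter; it is pinched across the 14 mm.
- knob_tip (a point): Tip of the knob's pointer, a small steel nose at one end of the bar, 38 mm from the axis; its x axis points outward along the pointer. A white line on top of the bar runs along it.
- arrest_mark: The ARREST index mark: a flat black straight bar 17 x 5 mm lying radially on the dial, 40 to 57 mm from the knob's axis. Origin on the knob's axis; its x axis points from there to the mark. Fixed; its place round the dial differs from start to start.
- weigh_mark: The WEIGH index mark: a flat black round stud of 14 mm diameter on the dial, 48.5 mm from the knob's axis. Origin on the knob's axis; its x axis points from there to the mark. Fixed; its place round the dial differs from start to start.
- case1: Closed wooden mass case with small brass fittings, largest of the five: 100 long (its x) x 62 wide (its y) x 42 mm high. Origin at the centre of its underside, z up. May be absent.
- case2: Closed wooden mass case with small brass fittings, second largest of the five: 90 long (its x) x 57 wide (its y) x 39 mm high. Origin at the centre of its underside, z up. May be absent.
- case3: Closed wooden mass case with small brass fittings, middle of the five: 80 long (its x) x 52 wide (its y) x 36 mm high. Origin at the centre of its underside, z up. May be absent.
- case4: Closed wooden mass case with small brass fittings, second smallest of the five: 70 long (its x) x 47 wide (its y) x 33 mm high. Origin at the centre of its underside, z up. May be absent.
- case5: Closed wooden mass case with small brass fittings, smallest of the five: 60 long (its x) x 42 wide (its y) x 30 mm high. Origin at the centre of its underside, z up. May be absent.
- brass_mass: Plain brass cylinder, 40 mm diameter, 42 mm high, standing on the pan at the start. Origin at the centre of its underside.
- dish: Round grey enamel dish, loose, rim diameter 112 mm, 20 mm high, wall 3 mm; flat inner floor of about 94 mm diameter, 4 mm above its underside. Origin at the centre of its underside.
- mass_b: Bystander: knobbed brass mass, 38 mm diameter, 60 mm high, standing. Origin under its centre.
- mass_c: Bystander: small knobbed brass mass, 28 mm diameter, 45 mm high, standing among the cases. Origin under its centre.
- tongs: Bystander: walnut-handled tongs lying flat, 210 mm long, 14 mm high. Origin under the middle, x along them.
- plumb_bob: Bystander: nickel-plated plumb bob standing in a 46 mm wooden block, 98 mm high together. Origin under the block.
There are look-alikes about, which are no part of the job. What is shaped like the case3 but purple or red is not meant.

How it is judged:
By the outcome, as a careful person would: the job done as asked, in the order asked, and still so for the second after the job is handed in, with the robot touching nothing.
Of case1, case2, case3, case4, case5 only 4 to 5 are there at a start; the rules pass over those that are not, and their reading is None.
At some moment in a run one of case1, dish may be knocked a few centimetres aside while the robot is not near it.
It also fails if it takes over 210 s, if anything falls off the work surface, if the arm or the gripper's body presses on something with over 40 N, if the wrist force passes 120 N, or if a joint passes its speed limit or range.

## Working session

There is one attempt and no reset: what is moved stays moved. The work goes in short steps, Python scripts to look and compute and a shell command to move; the robot and the scene stay as the last step left them, time stands still between calls to the robot, and variables do not carry over. Pictures are saved under pics/ and viewed, at most 14 in all, crops included, and the job is handed in when it is done.

```bash
ls; mkdir -p pics; python3 - <<'E'
from station import bot, viewer
import cv2
for n in("top","side"):
    im=viewer.camera(n); cv2.imwrite(f"pics/{n}0.png",cv2.resize(im[:,:,::-1],(800,600),interpolation=cv2.INTER_CUBIC)); cv2.imwrite(f"pics/{n}0raw.png",im[:,:,::-1])
    print(viewer.camera_info(n))
print(bot.observe())
E
```

```text
pics
{'intrinsics': array([[421.14871548,   0.        , 258.39485875],
       [  0.        , 421.14871548, 190.84724653],
       [  0.        ,   0.        ,   1.        ]]), 'k1': 0.0070650592720211845, 'eye': array([ 0.36492395, -0.01288435,  1.17608011]), 'attitude': array([ 0.15082982, -0.13662456, -1.56943549])}
{'intrinsics': array([[438.94266608,   0.        , 258.81963043],
       [  0.        , 438.94266608, 190.21650822],
       [  0.        ,   0.        ,   1.        ]]), 'k1': -0.15586376588231374, 'eye': array([-0.1236619 , -0.64679388,  1.02520264]), 'attitude': array([ 0.72950573, -0.32950167, -0.78677652])}
{'t': 0.1, 'joints': array([ 1.46960681e+00,  2.55683521e-01,  1.07142981e-01, -4.08042128e-04,
       -1.42391611e+00, -2.84578074e-01]), 'joint_vel': array([ 0.00054897,  0.00054113,  0.00574006,  0.00260286, -0.00049695,
        0.00012631]), 'tau': array([-2.97696235e-03, -3.87602198e+01,  2.38474166e+01,  5.37802219e+00,
       -3.82256432e-03,  4.17080514e-06]), 'ee_pos': array([0.20678894, 0.50930105, 0.30309414]), 'eef_rot': array([ 3.08165641e+00, -6.01980423e-01, -3.92291458e-04]), 'wrist_force': array([-0.24073399,  0.21928734, -0.41138893]), 'moment': array([-0.03622053,  0.01037184, -0.02879916]), 'gripper_force': 0.0, 'width': 0.998613157710916}
```

View pics/top0.png

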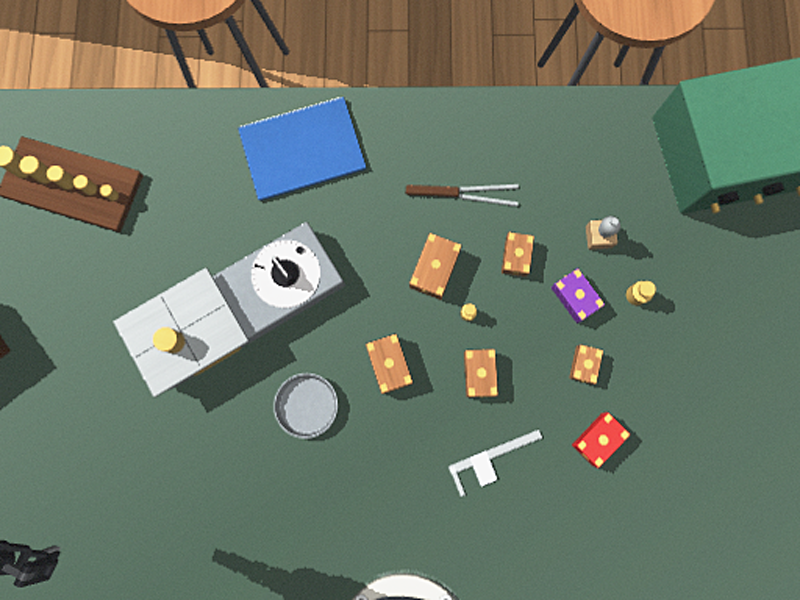

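View pics/side0.png

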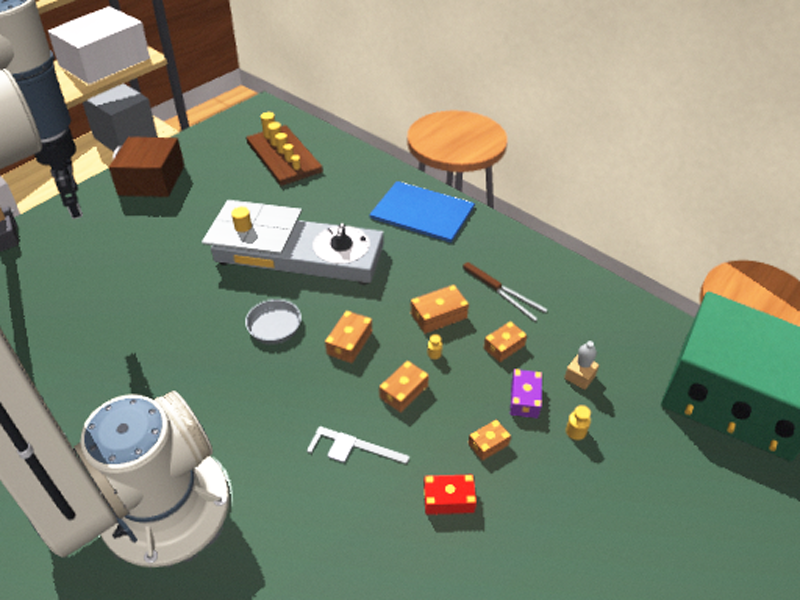

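The top view shows all five wooden cases: (436,265), (389,363), (481,373), (518,253) and (588,364). The purple and red ones are look-alikes. The pan is at (180,332), the brass mass at (167,340), the dial at (286,273) and the dish at (307,406).

```bash
cat > h.py <<'E'
import numpy as np, cv2
from scipy.spatial.transform import Rotation as R
from scipy.optimize import minimize
from station import bot, viewer
def proj(n,P):
    c=viewer.camera_info(n); q=(np.atleast_2d(P)-c['eye'])@R.from_rotvec(c['attitude']).as_matrix()
    s=np.c_[q[:,0],-q[:,1]]/-q[:,2:]; s=s*(1+c['k1']*(s**2).sum(1,keepdims=True))
    K=c['intrinsics']; return s*K[0,0]+K[:2,2]
def world(n,uv,z):
    c=viewer.camera_info(n); K=c['intrinsics']
    d=(np.atleast_2d(uv).astype(float)-K[:2,2])/K[0,0]; s=d.copy()
    for _ in range(20): s=d/(1+c['k1']*(s**2).sum(1,keepdims=True))
    r=np.c_[s[:,0],-s[:,1],-np.ones(len(s))]@R.from_rotvec(c['attitude']).as_matrix().T
    return c['eye']+r*((z-c['eye'][2])/r[:,2:])
DIM={1:(.1,.062,.042),2:(.09,.057,.039),3:(.08,.052,.036),4:(.07,.047,.033),5:(.06,.042,.03)}
def corners(p,dim):
    x,y,a,z=p; L,W,H=dim; ca,sa=np.cos(a),np.sin(a)
    return np.array([[x+ca*i*L/2-sa*j*W/2,y+sa*i*L/2+ca*j*W/2,z+k*H] for i in(-1,1) for j in(-1,1) for k in(0,1)])
def woodmask(im):
    h=cv2.cvtColor(im,cv2.COLOR_RGB2HSV); return ((h[...,0]>4)&(h[...,0]<32)&(h[...,1]>110)&(h[...,2]>50)).astype(np.uint8)
def fit(masks,p0,dim,z=0.,S=8):
    """masks: {cam: mask of one body}; silhouette fit"""
    B={}
    for n,m in masks.items():
        v,u=np.nonzero(m); b=(u.min()-6,v.min()-6,u.max()+7,v.max()+7)
        B[n]=(b,cv2.resize(m[b[1]:b[3],b[0]:b[2]].astype(np.float32),None,fx=S,fy=S,interpolation=cv2.INTER_LINEAR)>.5)
    def cost(q):
        e=0
        for n,(b,m) in B.items():
            uv=(proj(n,corners((*q,z),dim))-(b[0],b[1])+.5)*S-.5
            t=np.zeros(m.shape,np.uint8); cv2.fillConvexPoly(t,cv2.convexHull(np.round(uv).astype(np.int32)),1)
            e+=(t.astype(bool)^m).sum()/m.sum()
        return e
    best=None
    for _ in range(3):
        s=np.array(p0); r=minimize(cost,s,method='Nelder-Mead',options=dict(initial_simplex=[s,s+[.006,0,0],s+[0,.006,0],s+[0,0,.15]],xatol=1e-4,fatol=1e-4))
        p0=r.x
    return r.x,r.fun
def cases(seeds,ims,cams=('top','side')):
    """seeds {k:(x,y)}"""
    out={}
    cc={n:cv2.connectedComponentsWithStats(woodmask(ims[n])) for n in cams}
    for k,s in seeds.items():
        ms={}
        for n in cams:
            u,v=np.round(proj(n,[*s,DIM[k][2]])[0]).astype(int)
            lab=cc[n][1]; w=lab[v-3:v+4,u-3:u+4]; l=np.bincount(w[w>0]).argmax() ; ms[n]=lab==l
        v,u=np.nonzero(ms['top']); P=world('top',np.c_[u,v],DIM[k][2])[:,:2]
        a=cv2.minAreaRect(P.astype(np.float32)*1000); pts=cv2.boxPoints(a); e1,e2=pts[1]-pts[0],pts[2]-pts[1]
        e=e1 if np.hypot(*e1)>np.hypot(*e2) else e2
        out[k]=fit(ms,[*P.mean(0),np.arctan2(e[1],e[0])],DIM[k])+({n:int(m.sum()) for n,m in ms.items()},)
    return out
E
cat > m1.py <<'E'
from h import *
ims={n:viewer.camera(n) for n in('top','side')}
f=512/800
for uv in [(436,265),(389,363),(481,373),(518,253),(588,364)]:
    s=world('top',np.array(uv)*f,.037)[0,:2]
    P=cases({3:s},ims)  # area
    m=P[3][2]; best=[(cases({k:s},ims)[k],k) for k in DIM]
    print(uv,[(k,np.round(b[0],4),round(b[1],3)) for b,k in sorted(best,key=lambda t:t[0][1])[:2]],m)
im=ims['top'][125:265,60:225,::-1]; cv2.imwrite('pics/bal.png',cv2.resize(im,(700,594),interpolation=cv2.INTER_CUBIC))
E
python3 m1.py
```

```text
(436, 265) [(1, array([ 0.6373, -0.058 , -0.3751]), np.float64(0.116)), (2, array([ 0.6396, -0.0578, -0.3872]), np.float64(0.25))] {'top': 826, 'side': 758}Traceback (most recent call last):
  File "m1.py", line 7, in <module>
    m=P[3][2]; best=[(cases({k:s},ims)[k],k) for k in DIM]
                      ~~~~~^^^^^^^^^^^
  File "h.py", line 51, in cases
    out[k]=fit(ms,[*P.mean(0),np.arctan2(e[1],e[0])],DIM[k])+({n:int(m.sum()) for n,m in ms.items()},)
           ~~~^^^^^^^^^^^^^^^^^^^^^^^^^^^^^^^^^^^^^^^^^^^^^^
  File "h.py", line 36, in fit
    s=np.array(p0); r=minimize(cost,s,method='Nelder-Mead',options=dict(initial_simplex=[s,s+[.006,0,0],s+[0,.006,0],s+[0,0,.15]],xatol=1e-4,fatol=1e-4))
                      ~~~~~~~~^^^^^^^^^^^^^^^^^^^^^^^^^^^^^^^^^^^^^^^^^^^^^^^^^^^^^^^^^^^^^^^^^^^^^^^^^^^^^^^^^^^^^^^^^^^^^^^^^^^^^^^^^^^^^^^^^^^^^^^^^^^
    res = _minimize_neldermead(fun, x0, args, callback, bounds=bounds,
                               **options)
    fsim[k] = func(sim[k])
              ~~~~^^^^^^^^
    fx = function(np.copy(x), *(wrapper_args + args))
  File "h.py", line 30, in cost
    uv=(proj(n,corners((*q,z),dim))-(b[0],b[1])+.5)*S-.5
        ~~~~^^^^^^^^^^^^^^^^^^^^^^^
  File "h.py", line 6, in proj
    c=viewer.camera_info(n); q=(np.atleast_2d(P)-c['eye'])@R.from_rotvec(c['attitude']).as_matrix()
ValueError: time passes only in moves, steps and waits
```

```bash
sed -i 's/viewer.camera_info(n)/info(n)/; 0,/^def proj/s//import functools\n@functools.cache\ndef info(n): return viewer.camera_info(n)\ndef proj/' h.py; sed -i 's/    P=cases.*area$/    P=cases({3:s},ims)/' m1.py
timeout 500 python3 m1.py
```

```text
(436, 265) [(1, array([ 0.6383, -0.0581, -0.3694]), np.float64(0.108)), (2, array([ 0.6391, -0.0581, -0.4015]), np.float64(0.25))] {'top': 828, 'side': 759}
(389, 363) [(2, array([0.463 , 0.0245, 0.3333]), np.float64(0.098)), (3, array([0.4631, 0.0255, 0.3041]), np.float64(0.297))] {'top': 701, 'side': 653}
(481, 373) [(3, array([ 0.446 , -0.1352,  0.0373]), np.float64(0.121)), (4, array([ 0.4479, -0.135 ,  0.012 ]), np.float64(0.325))] {'top': 591, 'side': 621}
(518, 253) [(4, array([ 0.661 , -0.2073, -0.1469]), np.float64(0.16)), (5, array([ 0.6621, -0.2078, -0.1515]), np.float64(0.343))] {'top': 453, 'side': 439}
(588, 364) [(5, array([ 0.4612, -0.3213, -0.2581]), np.float64(0.155)), (4, array([ 0.4645, -0.3218, -0.0959]), np.float64(0.746))] {'top': 387, 'side': 434}
```

View pics/bal.png

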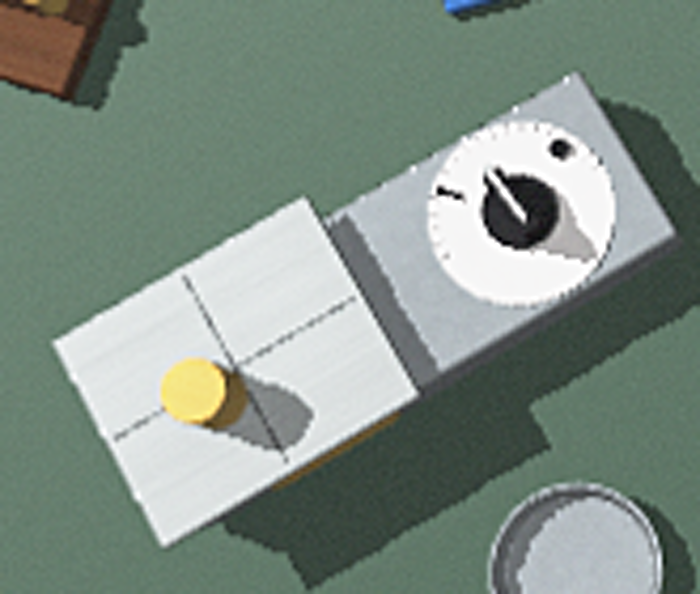

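Balance crop: pan corners are at (303,198), (418,392), (166,547) and (54,342). The dial centre is about (522,212), the bar mark at (451,194), the round mark at (560,148) and the pointer end near (488,172). The mass top is at (195,391).

```bash
cat > m2.py <<'E'
from h import *
def cr(p): return (np.array(p)+.5)/4.2424-.5+[60,125]
C=world('top',cr([(303,198),(418,392),(166,547),(54,342)]),.075)[:,:2]
print(C, C.mean(0), [np.hypot(*(C[i]-C[i-1])) for i in range(4)])
x=world('top',cr([(237,365)]),.075)[0]; print('cross',x)
by=(C[3]+C[2]-C[0]-C[1]); by/=np.hypot(*by); bx=np.array([by[1],-by[0]]); bx2=(C[0]+C[3]-C[1]-C[2]);bx2/=np.hypot(*bx2)
print('bx',bx,bx2,'yaw',np.arctan2(bx[1],bx[0]),np.arctan2(bx2[1],bx2[0]))
k=C.mean(0)-.2*by; print('knob pred',k,'dial',world('top',cr([(522,213)]),.055)[0])
ang=lambda p,z:(lambda d:(np.arctan2(d@by,d@bx),np.hypot(*d)))(world('top',cr([p]),z)[0,:2]-k)
print('arrest',ang((451,194),.054),'weigh',ang((560,148),.054),'ptr',ang((490,170),.088),ang((495,182),.088),'centre end',ang((524,219),.088))
print('brass',world('top',cr([(194,391)]),.117)[0], 'dish',world('top',np.array([(307,404)])*.64,.02)[0], world('top',np.array([(307,407)])*.64,.0)[0])
im=viewer.camera('side'); cv2.imwrite('pics/kn_s.png',cv2.resize(im[125:185,190:250,::-1],(600,600),interpolation=cv2.INTER_CUBIC))
E
python3 m2.py
```

```text
[[0.62361572 0.33903345]
 [0.49972493 0.26102512]
 [0.40505478 0.41136722]
 [0.53203992 0.48990877]] [0.51510884 0.37533364] [np.float64(0.17649217838387013), np.float64(0.14640432740456116), np.float64(0.1776659319867244), np.float64(0.14931175626647397)]
cross [0.5170825  0.37459621 0.075     ]
bx [0.85054554 0.5259014 ] [0.84837437 0.52939676] yaw 0.5537745572754049 0.5578893561430209
knob pred [0.62028912 0.20522453] dial [0.61775984 0.20368953 0.055     ]
arrest (np.float64(0.7880672689402681), np.float64(0.04613697239458336)) weigh (np.float64(-1.0989556856945772), np.float64(0.04766848349377634)) ptr (np.float64(0.0790844973860884), np.float64(0.022026541397612988)) (np.float64(0.21250965622961174), np.float64(0.013889765391016244)) centre end (np.float64(-3.1040548849442153), np.float64(0.01663935797631975))
brass [0.49571764 0.38461684 0.117     ] dish [0.39269542 0.16583945 0.02      ] [0.38794663 0.16880308 0.        ]
```

View pics/kn_s.png

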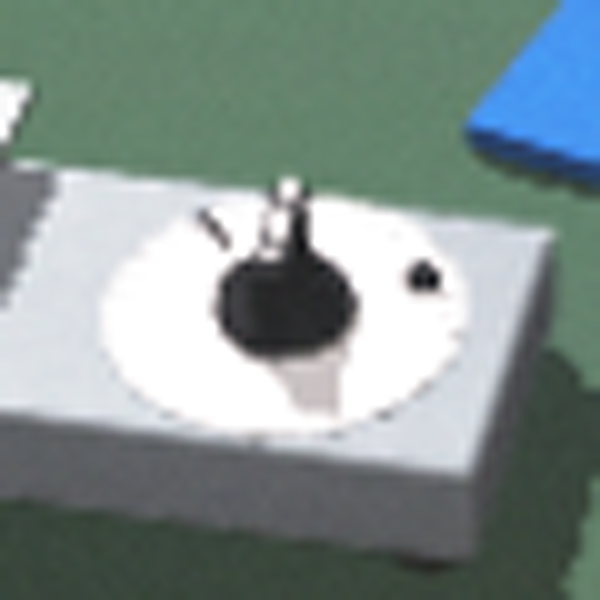

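Side crop: bar mark at (213,228), weigh stud at (423,277), pointer toward (290,190), knob hub at (288,305). Next I'll refine the dial angles from both cameras.

```bash
cat > dial.py <<'E'
from h import *
by=np.array([-.527,.850]); by/=np.hypot(*by); bx=np.array([by[1],-by[0]])
for n in('top','side'):
    im=viewer.camera(n); S=6
    for z in(.052,.056):
        xs=np.linspace(.62-.075,.62+.075,300); g=np.array([[x,y,z] for y in xs-.62+.204 for x in xs])
        uv=proj(n,g).astype(np.float32).reshape(300,300,2)
        o=cv2.remap(im,uv,None,cv2.INTER_LINEAR); gr=o.min(2)
        w=(gr>228).astype(np.uint8)
        l,lab,st,ce=cv2.connectedComponentsWithStats(w); i=1+st[1:,4].argmax()
        cs,_=cv2.findContours((lab==i).astype(np.uint8),cv2.RETR_EXTERNAL,cv2.CHAIN_APPROX_NONE); c=max(cs,key=cv2.contourArea)
        (cx,cy),r,_=cv2.fitEllipse(cv2.convexHull(c)); t=lambda a:np.array([.62+(a[0]-149.5)*.15/299,.204+(a[1]-149.5)*.15/299])
        k=t((cx,cy)); print(n,z,'axis',k.round(4),np.array(r)*.25/299*1000*2*.5*1.0)
        hull=np.zeros_like(w); cv2.fillConvexPoly(hull,cv2.convexHull(c),1)
        b=((gr<110)&(hull>0)).astype(np.uint8)
        l,lab,st,ce=cv2.connectedComponentsWithStats(b)
        for j in range(1,l):
            if 60<st[j,4]<6000:
                d=t(ce[j])-k; print('   blob',st[j,4],'ang %.3f r %.4f'%(np.arctan2(d@by,d@bx),np.hypot(*d)))
E
python3 dial.py
cat > plan.py <<'E'
import sys; from h import *
def state():
    o=bot.observe(); M=R.from_rotvec(o['eef_rot']).as_matrix(); return o,M
def plan(x,y,z,yaw=None):
    "grasp-point target; yaw of tool x (mod pi)"
    o,M=state(); psi=np.arctan2(M[1,0],M[0,0]); g=o['ee_pos']+M[:,2]*.054
    dy=0 if yaw is None else (yaw-psi+np.pi/2)%np.pi-np.pi/2
    p=psi+dy; d=np.array([x,y,z])-g
    T=np.array([d[0]*np.cos(p)+d[1]*np.sin(p), d[0]*np.sin(p)-d[1]*np.cos(p), -d[2]])*1000
    print('t%.1f'%o['t'],'g',g.round(4),'psi %.3f'%psi,'tilt',M[:,2].round(3),'q6 %.2f'%o['joints'][5],'| twist %.3f then shift'%-dy,T.round(1),'f',o['wrist_force'].round(1),'w %.3f'%o['width'])
if __name__=='__main__': plan(*map(float,sys.argv[1:]))
E
python3 plan.py .619 .2045 .16 .615
```

```text
top 0.052 axis [0.6194 0.2054] [199.90013914 201.4580666 ]
   blob 467 ang -1.083 r 0.0484
   blob 199 ang 0.755 r 0.0491
top 0.056 axis [0.6185 0.2046] [199.26617217 200.36289126]
   blob 461 ang -1.081 r 0.0483
   blob 197 ang 0.754 r 0.0490
side 0.052 axis [0.6188 0.2077] [206.50433697 211.24828938]
   blob 369 ang -1.047 r 0.0501
side 0.056 axis [0.6156 0.2042] [205.4966445  210.73706892]
   blob 357 ang -1.047 r 0.0500
t0.5 g [0.2069 0.5095 0.2498] psi -0.386 tilt [-0. -0. -1.] q6 -0.28 | twist -1.001 then shift [160.6 486.9  89.8] f [ 0.2 -0.2  0.4] w 1.001
```

```bash
python3 -m pendant '[[[0,0,0],-0.125],[[0,0,0],-0.125],[[0,0,0],-0.125],[[0,0,0],-0.125],[[0,0,0],-0.125],[[0,0,0],-0.125],[[0,0,0],-0.125],[[0,0,0],-0.125]]' 45
python3 -m pendant '[[[13.4,40.6,0],0],[[13.4,40.6,0],0],[[13.4,40.6,0],0],[[13.4,40.6,0],0],[[13.4,40.6,0],0],[[13.4,40.6,0],0],[[13.4,40.6,0],0],[[13.4,40.6,0],0],[[13.4,40.6,0],0],[[13.4,40.6,0],0],[[13.4,40.6,0],0],[[13.4,40.6,0],0],[[0,0,0],0],[[0,0,0],0]]'
python3 plan.py .619 .2045 .082 .615
```

```text
t: 1.25
ee_pos: [0.2069, 0.5096, 0.3039]
eef_rot: [2.992, 0.957, -0.0]
wrist_force: [0.4, 0.9, -0.6]
width: 0.53
gripper_force: 0.0
t: 2.65
ee_pos: [0.6197, 0.2033, 0.303]
eef_rot: [2.995, 0.947, -0.002]
wrist_force: [-0.7, 0.1, -0.4]
width: 0.529
gripper_force: 0.0
t2.6 g [0.6196 0.2033 0.249 ] psi 0.612 tilt [-0.001 -0.    -1.   ] q6 1.63 | twist -0.003 then shift [  0.2  -1.4 167. ] f [-0.7  0.1 -0.4] w 0.529
```

```bash
python3 -m pendant '[[[0,-1,30],0],[[0,0,30],0],[[0,0,30],0],[[0,0,30],0],[[0,0,25],0],[[0,0,15],0],[[0,0,7],0],[[0,0,0],0],[[0,0,0],0]]'
python3 -m pendant '[[[0,0,0],0],[[0,0,0],0],[[0,0,0],0],[[0,0,0],0],[[0,0,0],0],[[0,0,0],0],[[0,0,0],0],[[0,0,0],0]]' 5
python3 plan.py .619 .2045 .082 1.31
```

```text
t: 3.55
ee_pos: [0.6188, 0.2056, 0.1382]
eef_rot: [-2.994, -0.951, -0.003]
wrist_force: [0.2, -0.3, 0.7]
width: 0.529
gripper_force: 0.0
t: 4.35
ee_pos: [0.6187, 0.2055, 0.1381]
eef_rot: [-2.994, -0.95, -0.003]
wrist_force: [-2.8, 2.2, 6.1]
width: 0.151
gripper_force: 60.4
t4.3 g [0.6188 0.2056 0.0841] psi 0.615 tilt [ 0.001  0.001 -1.   ] q6 1.63 | twist -0.695 then shift [-1.   0.4  2.1] f [-2.8  2.2  6.1] w 0.151
```

```bash
python3 -m pendant '[[[0,0,0],-0.1],[[0,0,0],-0.1],[[0,0,0],-0.1],[[0,0,0],-0.1],[[0,0,0],-0.1],[[0,0,0],-0.1],[[0,0,0],-0.095],[[0,0,0],0],[[0,0,0],0],[[0,0,0],0]]'
python3 plan.py .619 .2045 .082 1.31
python3 -m pendant '[[[0,0,0],0],[[0,0,0],0],[[0,0,0],0],[[0,0,0],0]]' 45
python3 -m pendant '[[[0,0,-10],0],[[0,0,-30],0],[[0,0,-40],0],[[0,0,-40],0],[[0,0,-20],0],[[-40,0,0],0],[[-40,0,0],0],[[-40,0,0],0],[[-40,0,0],0],[[0,0,0],0]]' 85
cat > shot.py <<'E'
import sys; from h import *
n,u0,v0,u1,v1,f,name=sys.argv[1:]; u0,v0,u1,v1=map(int,(u0,v0,u1,v1))
cv2.imwrite(f'pics/{name}.png',cv2.resize(viewer.camera(n)[v0:v1,u0:u1,::-1],None,fx=float(f),fy=float(f),interpolation=cv2.INTER_CUBIC))
E
python3 shot.py top 60 125 225 265 4.2424 knob1; python3 plan.py .4957 .3846 .2
```

```text
t: 5.35
ee_pos: [0.6183, 0.2059, 0.1381]
eef_rot: [-2.491, -1.913, -0.003]
wrist_force: [-5.2, 3.9, 7.2]
width: 0.148
gripper_force: 60.7
t5.3 g [0.6183 0.206  0.0841] psi 1.310 tilt [ 0.001  0.002 -1.   ] q6 2.32 | twist -0.000 then shift [-1.2  1.   2.1] f [-5.2  3.9  7.2] w 0.148
t: 5.75
ee_pos: [0.6186, 0.2046, 0.1366]
eef_rot: [2.492, 1.912, -0.001]
wrist_force: [-0.8, 0.6, -0.0]
width: 0.531
gripper_force: 0.0
t: 6.75
ee_pos: [0.5761, 0.0465, 0.2787]
eef_rot: [2.495, 1.907, 0.001]
wrist_force: [0.4, 0.9, 1.1]
width: 0.994
gripper_force: 0.0
t6.8 g [0.5769 0.0482 0.2244] psi 1.306 tilt [ 0.002  0.    -1.   ] q6 2.52 | twist 0.000 then shift [ 303.5 -166.3   24.4] f [ 0.5  1.  -0.8] w 0.998
```

View pics/knob1.png

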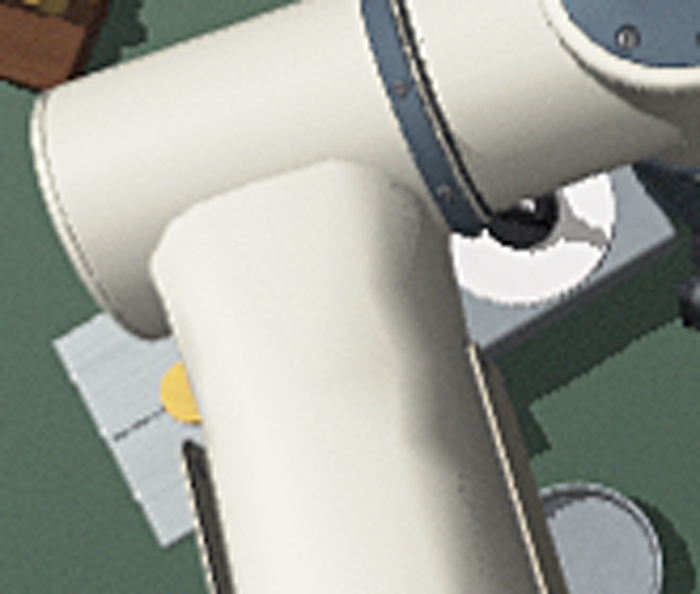

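The arm hides the dial, showing only the knob's end near (525,205). I'll move it aside and look again.

```bash
python3 -m pendant '[[[-34,-7,0],0],[[-34,-7,0],0],[[-34,-7,0],0],[[-34,-7,0],0],[[-34,-7,0],0],[[-34,-7,0],0],[[-34,-7,0],0],[[-34,-7,0],0],[[0,0,0],0]]'
python3 shot.py top 60 125 225 265 4.2424 knob2; python3 plan.py .4957 .3846 .2;python3 dial.py
```

```text
t: 7.7
ee_pos: [0.4517, -0.2, 0.2776]
eef_rot: [2.494, 1.909, -0.0]
wrist_force: [1.2, 0.5, 0.3]
width: 0.993
gripper_force: 0.0
t7.8 g [ 0.4525 -0.1989  0.2235] psi 1.307 tilt [ 0.001 -0.    -1.   ] q6 2.97 | twist 0.000 then shift [ 574.5 -110.5   23.5] f [0.8 0.4 0.7] w 0.995
top 0.052 axis [0.5984 0.2111] [120.46894341 185.23081649]
   blob 2689 ang -0.747 r 0.0085
top 0.056 axis [0.5975 0.2106] [119.26004161 186.21756002]
   blob 2660 ang -0.793 r 0.0085
side 0.052 axis [0.5984 0.2135] [128.98666484 197.53164591]
   blob 2605 ang -0.731 r 0.0098
side 0.056 axis [0.5941 0.2108] [123.1250444  197.19475328]
   blob 2587 ang -0.786 r 0.0112
```

View pics/knob2.png

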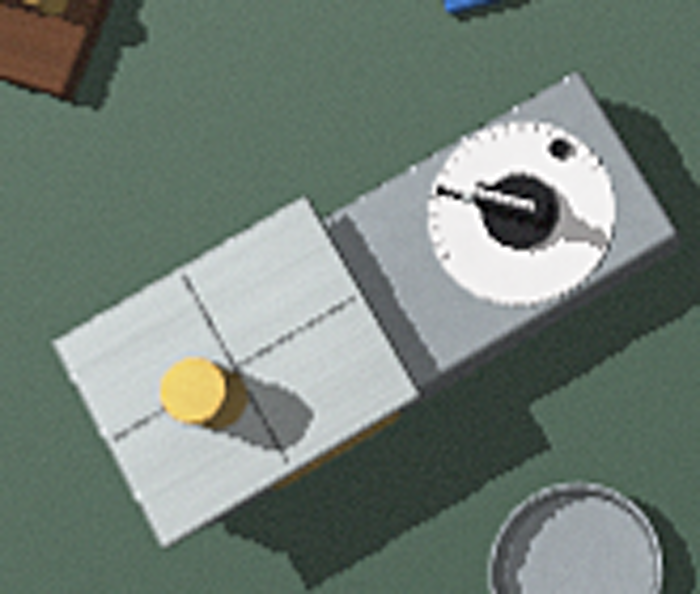

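The pointer line from (532,207) to (477,190) is parallel to the bar mark (463,196)-(440,189) and in line with it, so the balance is arrested. Next is the brass mass.

```bash
python3 -m pendant '[[[0,0,0],0.108],[[0,0,0],0.108],[[0,0,0],0.108],[[0,0,0],0.108],[[0,0,0],0.108],[[0,0,0],0.108],[[0,0,0],0.108],[[0,0,0],0]]' 75
python3 plan.py .4957 .3846 .16 .55
python3 dial.py | head -3 >/dev/null; python3 - <<'E'
from h import *
im=viewer.camera('top'); g=cv2.cvtColor(im,cv2.COLOR_RGB2GRAY)[220:300,165:230]
c=cv2.HoughCircles(cv2.medianBlur(cv2.resize(g,None,fx=6,fy=6,interpolation=cv2.INTER_CUBIC),7),cv2.HOUGH_GRADIENT,1,200,param1=80,param2=20,minRadius=100,maxRadius=150)
for a in c[0][:3]:
    p=(a[:2]+.5)/6-.5+[165,220]; print(p,a[2]/6,world('top',p,.02)[0],world('top',p,.0)[0])
E
```

```text
t: 8.65
ee_pos: [0.4535, -0.1969, 0.2769]
eef_rot: [-3.022, -0.859, -0.0]
wrist_force: [-0.4, 0.4, 0.0]
width: 0.877
gripper_force: 0.0
t8.7 g [ 0.4535 -0.1969  0.2229] psi 0.554 tilt [ 0.  0. -1.] q6 2.22 | twist 0.004 then shift [ 339.9 -473.6   62.9] f [-0.4  0.4  0. ] w 0.877
[195.33333397 258.5       ] 20.433332 [0.39286598 0.16895888 0.02      ] [0.39334937 0.17210473 0.        ]
```

```bash
python3 -m pendant '[[[26.2,-36.4,0],0],[[26.2,-36.4,0],0],[[26.2,-36.4,0],0],[[26.2,-36.4,0],0],[[26.2,-36.4,0],0],[[26.2,-36.4,0],0],[[26.2,-36.4,0],0],[[26.2,-36.4,0],0],[[26.2,-36.4,0],0],[[26.2,-36.4,0],0],[[26.2,-36.4,0],0],[[26.2,-36.4,0],0],[[26.2,-36.4,0],0],[[0,0,0],0],[[0,0,0],0]]' 75
python3 plan.py .4957 .3846 .101 .55
```

```text
t: 10.3
ee_pos: [0.4935, 0.3848, 0.2759]
eef_rot: [3.02, 0.862, -0.002]
wrist_force: [-0.5, -1.0, 0.5]
width: 0.878
gripper_force: 0.0
t10.3 g [0.4935 0.3847 0.2219] psi 0.556 tilt [-0.001 -0.001 -1.   ] q6 1.22 | twist 0.006 then shift [  1.8   1.2 120.9] f [-0.5 -1.   0.5] w 0.878
```

```bash
python3 -m pendant '[[[2,1,30],0],[[0,0,30],0],[[0,0,25],0],[[0,0,20],0],[[0,0,10],0],[[0,0,6],0],[[0,0,0],0],[[0,0,0],0]]'
python3 -m pendant '[[[0,0,0],0],[[0,0,0],0],[[0,0,0],0],[[0,0,0],0],[[0,0,0],0],[[0,0,0],0],[[0,0,0],0]]' 10
python3 -m pendant '[[[0,0,-15],0],[[0,0,-30],0],[[0,0,-30],0],[[0,0,0],0],[[0,0,0],0]]'
python3 plan.py .393 .1685 .12
```

```text
t: 11.1
ee_pos: [0.4966, 0.384, 0.1571]
eef_rot: [-3.021, -0.858, -0.003]
wrist_force: [0.1, 0.0, 0.8]
width: 0.881
gripper_force: 0.0
t: 11.8
ee_pos: [0.4964, 0.3845, 0.1569]
eef_rot: [-3.021, -0.858, -0.003]
wrist_force: [-1.9, 0.6, 5.5]
width: 0.451
gripper_force: 60.7
t: 12.3
ee_pos: [0.4956, 0.3836, 0.2298]
eef_rot: [-3.022, -0.857, 0.003]
wrist_force: [0.1, -0.8, -4.8]
width: 0.451
gripper_force: 60.8
t12.3 g [0.4956 0.3836 0.1758] psi 0.553 tilt [-0.002 -0.    -1.   ] q6 1.22 | twist 0.000 then shift [-200.2  129.2   55.8] f [ 0.1 -0.8 -4.8] w 0.451
```

```bash
python3 -m pendant '[[[-33.3,21.5,0],0],[[-33.3,21.5,0],0],[[-33.3,21.5,0],0],[[-33.3,21.5,0],0],[[-33.3,21.5,0],0],[[-33.3,21.5,0],0],[[0,0,0],0],[[0,0,0],0]]'
python3 plan.py .393 .1685 .032
python3 shot.py side 130 165 250 255 6 dish1
```

```text
t: 13.1
ee_pos: [0.3928, 0.1679, 0.2295]
eef_rot: [3.022, 0.856, -0.004]
wrist_force: [0.1, 1.4, -3.9]
width: 0.453
gripper_force: 61.0
t13.1 g [0.3927 0.1678 0.1755] psi 0.552 tilt [-0.002 -0.001 -1.   ] q6 1.35 | twist 0.000 then shift [  0.6  -0.4 143.5] f [ 0.1  1.4 -3.9] w 0.453
```

View pics/dish1.png

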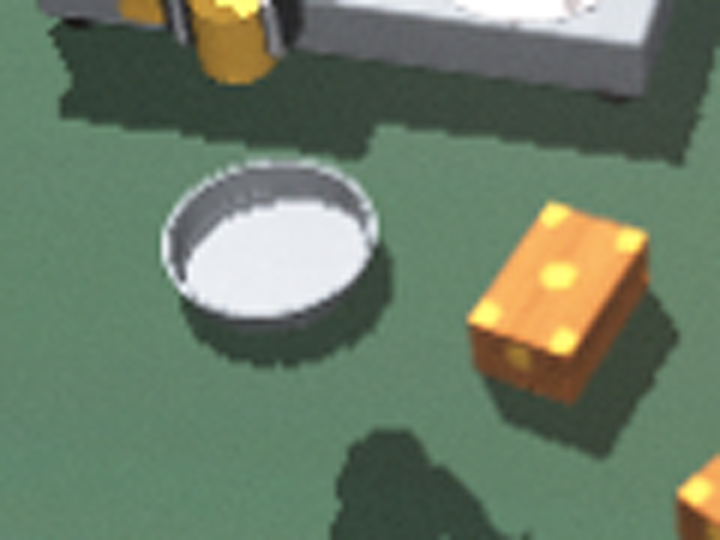

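The dish rim spans about (162-378, 160-325) in this crop, centre about (270,241). I'll compare that with where I expect it.

```bash
python3 - <<'E'
from h import *
print((proj('side',[[.393,.1685,.02]])-[130,165]+.5)*6)
a=np.linspace(0,6.28,60); P=np.c_[.393+.056*np.cos(a),.1685+.056*np.sin(a),0*a+.02]; q=(proj('side',P)-[130,165]+.5)*6; print(q.min(0),q.max(0))
print(world('side',[270/6-.5+130,241/6-.5+165],.02))
E
```

```text
[[274.5115528  234.96748283]]
[167.54211283 158.5510815 ] [381.45002876 315.68855045]
[[0.38859943 0.16693801 0.02      ]]
```

```bash
python3 -m pendant '[[[-1,0,40],0],[[0,0,40],0],[[0,0,30],0],[[0,0,15],0],[[0,0,8],0],[[0,0,5],0],[[0,0,3],0],[[0,0,0],0],[[0,0,0],0]]'
python3 plan.py .391 .168 .032
```

```text
t: 14.05
ee_pos: [0.3935, 0.169, 0.0905]
eef_rot: [-3.022, -0.858, -0.002]
wrist_force: [0.4, -0.3, -3.9]
width: 0.453
gripper_force: 61.1
t14.1 g [0.3935 0.169  0.0365] psi 0.553 tilt [ 0.001  0.001 -1.   ] q6 1.35 | twist 0.000 then shift [-2.7 -0.5  4.5] f [ 0.4 -0.3 -3.9] w 0.453
```

```bash
python3 -m pendant '[[[-1,0,2],0],[[0,0,1.5],0],[[0,0,1],0],[[0,0,0],0],[[0,0,0],0]]'
python3 plan.py .391 .168 .032
```

```text
t: 14.55
ee_pos: [0.3922, 0.168, 0.0859]
eef_rot: [-3.022, -0.858, -0.0]
wrist_force: [-4.5, -0.2, 5.0]
width: 0.446
gripper_force: 61.9
t14.6 g [0.3922 0.1681 0.0319] psi 0.553 tilt [ 0.  0. -1.] q6 1.35 | twist 0.000 then shift [-1.  -0.6 -0.1] f [-4.5 -0.2  5. ] w 0.446
```

```bash
python3 -m pendant '[[[0,0,0],0],[[0,0,0],0],[[0,0,0],0],[[0,0,-5],0],[[0,0,-20],0],[[0,0,-40],0],[[0,0,-40],0],[[0,0,-40],0],[[0,0,-20],0]]' 54
python3 plan.py .638 -.058 .2 -.37
```

```text
t: 15.45
ee_pos: [0.3932, 0.1685, 0.2545]
eef_rot: [-3.02, -0.858, -0.009]
wrist_force: [-0.1, 0.7, 0.0]
width: 0.633
gripper_force: 0.0
t15.4 g [0.3935 0.1687 0.2005] psi 0.554 tilt [ 0.005  0.003 -1.   ] q6 1.35 | twist 0.924 then shift [310.  122.9   0.5] f [-0.1  0.7  0. ] w 0.633
```

```bash
python3 -m pendant '[[[0,0,0],0.132],[[0,0,0],0.132],[[0,0,0],0.132],[[0,0,0],0.132],[[0,0,0],0.132],[[0,0,0],0.132],[[0,0,0],0.132],[[20.7,35.9,0],0],[[20.7,35.9,0],0],[[20.7,35.9,0],0],[[20.7,35.9,0],0],[[20.7,35.9,0],0],[[20.7,35.9,0],0],[[20.7,35.9,0],0],[[20.7,35.9,0],0],[[20.7,35.9,0],0],[[0,0,0],0]]' 85
cat > pan.py <<'E'
from h import *
ims={n:viewer.camera(n) for n in('top','side')}
res=[]
for cams in(('top',),('side',),('top','side')):
    ms={}
    for n in cams:
        h=cv2.cvtColor(ims[n],cv2.COLOR_RGB2HSV); m=((h[...,2]>190)&(h[...,1]<30)).astype(np.uint8)
        m=cv2.morphologyEx(m,cv2.MORPH_CLOSE,np.ones((5,5),np.uint8))
        l,lab,st,ce=cv2.connectedComponentsWithStats(m); u,v=np.round(proj(n,[.53,.385,.075])[0]).astype(int); ms[n]=lab==lab[v,u]
    print(cams,fit(ms,[.516,.375,.555],(.15,.18,.002),z=.073),[int(m.sum()) for m in ms.values()])
    if cams==('top',):
        print(world('top',[[115.3,210.5]],.075))
try:
  c=cases({1:(.638,-.058)},ims); print(c)
except Exception as e: print(e)
E
python3 pan.py; python3 shot.py top 0 100 400 384 2 look; python3 plan.py .638 -.058 .2 -.37
```

```text
t: 17.15
ee_pos: [0.4488, -0.2044, 0.2502]
eef_rot: [3.085, -0.586, -0.001]
wrist_force: [-0.1, 0.4, 0.3]
width: 0.989
gripper_force: 0.0
('top',) (array([0.51545695, 0.37585288, 0.55220564]), np.float64(0.04606681942244836)) [3710]
[[0.51749501 0.37510357 0.075     ]]
('side',) (array([0.51517736, 0.37834035, 0.54743487]), np.float64(0.0338269579483637)) [1448]
('top', 'side') (array([0.51560627, 0.37789483, 0.53762731]), np.float64(0.08265186737521624)) [3710, 1448]
attempt to get argmax of an empty sequence
t17.3 g [ 0.4486 -0.2005  0.1964] psi -0.372 tilt [-0.  0. -1.] q6 1.30 | twist -0.002 then shift [ 125.1 -201.4   -3.6] f [-0.3  0.2  0.5] w 0.994
```

View pics/look.png

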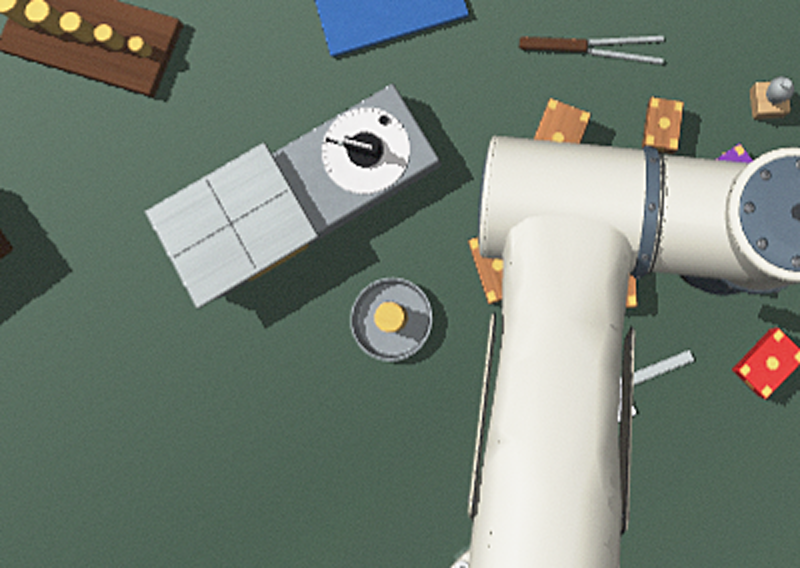

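The brass mass is upright in the dish at (390,317). The pan is clear with its cross at (231,223), and case1 is still at (558,137). Now case1.

```bash
python3 -m pendant '[[[20.9,-33.6,0],0],[[20.9,-33.6,0],0],[[20.9,-33.6,0],0],[[20.9,-33.6,0],0],[[20.9,-33.6,0],0],[[20.9,-33.6,0],0],[[0,0,0],0],[[0,0,0],0]]' 85
cat > m3.py <<'E'
from h import *; import sys
k=int(sys.argv[1]); s=tuple(map(float,sys.argv[2:4])); ims={'side':viewer.camera('side')}
cc=cv2.connectedComponentsWithStats(woodmask(ims['side']))[1]; u,v=np.round(proj('side',[*s,DIM[k][2]])[0]).astype(int)
w=cc[v-3:v+4,u-3:u+4]; l=np.bincount(w[w>0]).argmax(); m=cc==l; print(int(m.sum()),fit({'side':m},[*s,float(sys.argv[4])],DIM[k]))
E
python3 m3.py 1 .638 -.058 -.37
python3 plan.py .638 -.058 .022 -.37
```

```text
t: 18.1
ee_pos: [0.6388, -0.0559, 0.25]
eef_rot: [3.088, -0.574, -0.001]
wrist_force: [-0.8, -0.6, -0.1]
width: 0.99
gripper_force: 0.0
758 (array([ 0.6381936 , -0.05715563, -0.37026936]), np.float64(0.05186850354726943))
t18.1 g [ 0.6383 -0.0568  0.1965] psi -0.369 tilt [-0. -0. -1.] q6 1.05 | twist 0.001 then shift [1.000e-01 1.200e+00 1.745e+02] f [-0.5 -0.4  0.5] w 0.995
```

```bash
python3 -m pendant '[[[0,1,40],0],[[0,0,40],0],[[0,0,40],0],[[0,0,30],0],[[0,0,14],0],[[0,0,7],0],[[0,0,3],0],[[0,0,0],0],[[0,0,0],0]]' 85
python3 -m pendant '[[[0,0,0],0],[[0,0,0],0],[[0,0,0],0],[[0,0,0],0],[[0,0,0],0],[[0,0,0],0]]' 20
python3 plan.py .638 -.058 .022 -.37
python3 -m pendant '[[[0,0,-10],0],[[0,0,-30],0],[[0,0,-40],0],[[0,0,-40],0],[[0,0,-30],0],[[0,0,0],0.13],[[0,0,0],0.13],[[0,0,0],0.13],[[0,0,0],0.13],[[0,0,0],0.13],[[0,0,0],0],[[0,0,0],0]]' 20
python3 plan.py .516 .376 .15 -1.018
```

```text
t: 19.05
ee_pos: [0.6392, -0.059, 0.078]
eef_rot: [-3.087, 0.579, -0.004]
wrist_force: [-0.6, 0.2, -0.4]
width: 0.995
gripper_force: 0.0
t: 19.65
ee_pos: [0.6389, -0.059, 0.0776]
eef_rot: [-3.088, 0.579, -0.003]
wrist_force: [-1.6, 0.9, 5.4]
width: 0.717
gripper_force: 67.7
t19.6 g [ 0.639  -0.059   0.0236] psi -0.370 tilt [ 0.002 -0.    -1.   ] q6 1.05 | twist -0.000 then shift [-1.3 -0.6  1.6] f [-1.6  0.9  5.4] w 0.717
t: 20.85
ee_pos: [0.638, -0.059, 0.226]
eef_rot: [2.743, -1.53, -0.002]
wrist_force: [0.2, 0.7, -2.4]
width: 0.718
gripper_force: 66.7
t20.9 g [ 0.6379 -0.059   0.172 ] psi -1.017 tilt [-0.001  0.    -1.   ] q6 0.40 | twist 0.001 then shift [-434.2 -124.6   22. ] f [ 0.2  0.7 -2.4] w 0.718
```

```bash
python3 -m pendant '[[[-39.4,-11.3,0],0],[[-39.4,-11.3,0],0],[[-39.4,-11.3,0],0],[[-39.4,-11.3,0],0],[[-39.4,-11.3,0],0],[[-39.4,-11.3,0],0],[[-39.4,-11.3,0],0],[[-39.4,-11.3,0],0],[[-39.4,-11.3,0],0],[[-39.4,-11.3,0],0],[[-39.4,-11.3,0],0],[[0,0,0],0],[[0,0,0],0]]'
python3 plan.py .5165 .375 .0986 -1.018
```

```text
t: 22.15
ee_pos: [0.5171, 0.3763, 0.2258]
eef_rot: [2.743, -1.528, -0.001]
wrist_force: [0.9, -0.3, -2.8]
width: 0.715
gripper_force: 66.7
t22.1 g [0.517  0.3763 0.1718] psi -1.017 tilt [-0.001 -0.001 -1.   ] q6 -0.32 | twist 0.001 then shift [ 0.8  1.1 73.2] f [ 0.9 -0.3 -2.8] w 0.715
```

```bash
python3 -m pendant '[[[1,1,30],0],[[0,0,25],0],[[0,0,10],0],[[0,0,4],0],[[0,0,2],0],[[0,0,1],0],[[0,0,0],0],[[0,0,0],0]]'
python3 plan.py .5165 .375 .0986 -1.018
python3 -m pendant '[[[0,0,1],0],[[0,0,0],0],[[0,0,0],0]]'
python3 plan.py .5165 .375 .0986 -1.018
```

```text
t: 22.95
ee_pos: [0.5177, 0.3743, 0.1553]
eef_rot: [-2.74, 1.534, -0.001]
wrist_force: [-0.5, 0.7, -3.3]
width: 0.718
gripper_force: 66.6
t22.9 g [0.5178 0.3743 0.1013] psi -1.021 tilt [ 0.001  0.001 -1.   ] q6 -0.32 | twist -0.003 then shift [-1.2  0.7  2.7] f [-0.5  0.7 -3.3] w 0.718
t: 23.25
ee_pos: [0.5174, 0.3741, 0.1534]
eef_rot: [-2.741, 1.535, -0.0]
wrist_force: [0.2, 0.2, -3.6]
width: 0.717
gripper_force: 66.6
t23.2 g [0.5174 0.3741 0.0994] psi -1.021 tilt [ 0.  0. -1.] q6 -0.32 | twist -0.003 then shift [-1.3  0.3  0.8] f [ 0.2  0.2 -3.6] w 0.717
```

```bash
python3 -m pendant '[[[-1,0,1],0],[[0,0,0.7],0],[[0,0,0],0],[[0,0,0],0]]'
python3 -m pendant '[[[0,0,0],0],[[0,0,0],0],[[0,0,0],0],[[0,0,-5],0],[[0,0,-20],0],[[0,0,-40],0],[[0,0,-35],0],[[0,0,0],0]]' 76
python3 plan.py .463 .0245 .2 .333
```

```text
t: 23.65
ee_pos: [0.517, 0.3749, 0.1526]
eef_rot: [-2.741, 1.534, -0.001]
wrist_force: [-3.2, -0.6, 5.0]
width: 0.715
gripper_force: 67.6
t: 24.45
ee_pos: [0.5189, 0.376, 0.2586]
eef_rot: [-2.732, 1.529, -0.007]
wrist_force: [-0.3, -0.6, 0.1]
width: 0.887
gripper_force: 0.0
t24.4 g [0.5194 0.3764 0.2046] psi -1.020 tilt [ 0.009  0.007 -1.   ] q6 -0.32 | twist -1.353 then shift [-168.3  314.2    4.6] f [-0.3 -0.6  0.1] w 0.887
```

```bash
python3 -m pendant '[[[0,0,0],-0.135],[[0,0,0],-0.135],[[0,0,0],-0.135],[[0,0,0],-0.135],[[0,0,0],-0.135],[[0,0,0],-0.135],[[0,0,0],-0.135],[[0,0,0],-0.135],[[0,0,0],-0.135],[[0,0,0],-0.135],[[0,0,0],0]]' 82
python3 -m pendant '[[[-21,39.3,0],0],[[-21,39.3,0],0],[[-21,39.3,0],0],[[-21,39.3,0],0],[[-21,39.3,0],0],[[-21,39.3,0],0],[[-21,39.3,0],0],[[-21,39.3,0],0],[[0,0,0],0],[[0,0,0],0]]'
sed -i 's/^k=.*/k=int(sys.argv[1]); s=tuple(map(float,sys.argv[2:4])); z=float(sys.argv[5]) if len(sys.argv)>5 else 0.; ims={"side":viewer.camera("side")}/; s/DIM\[k\]\[2\]\]/z+DIM[k][2]]/; s/DIM\[k\]))/DIM[k],z=z))/' m3.py
python3 m3.py 2 .463 .0245 .333; python3 m3.py 1 .516 .376 -1.018 .075
python3 plan.py .463 .0245 .0215 .333
```

```text
t: 25.55
ee_pos: [0.5169, 0.3749, 0.2516]
eef_rot: [-3.099, -0.516, 0.0]
wrist_force: [0.5, 0.1, -0.2]
width: 0.957
gripper_force: 0.0
t: 26.55
ee_pos: [0.4595, 0.0222, 0.252]
eef_rot: [-3.1, -0.507, -0.001]
wrist_force: [-0.6, 0.7, -0.2]
width: 0.967
gripper_force: 0.0
655 (array([0.46226054, 0.02535927, 0.33189396]), np.float64(0.04556520908917319))
625 (array([ 0.492362  ,  0.35544837, -0.94208707]), np.float64(0.11524414648789273))
t26.6 g [0.4598 0.0235 0.1978] psi 0.328 tilt [ 0.  0. -1.] q6 1.51 | twist -0.005 then shift [3.300e+00 1.000e-01 1.763e+02] f [-0.3  0.4 -0.7] w 0.959
```

```bash
python3 shot.py side 120 110 250 200 6 pan1; python3 - <<'E'
from h import *
print(((proj('side',corners((.516,.376,-1.018,.075),DIM[1]))-[120,110]+.5)*6).round())
E
```

```text
[[153. 227.]
 [140. 169.]
 [192. 160.]
 [180. 102.]
 [320. 247.]
 [310. 189.]
 [354. 179.]
 [345. 121.]]
```

View pics/pan1.png

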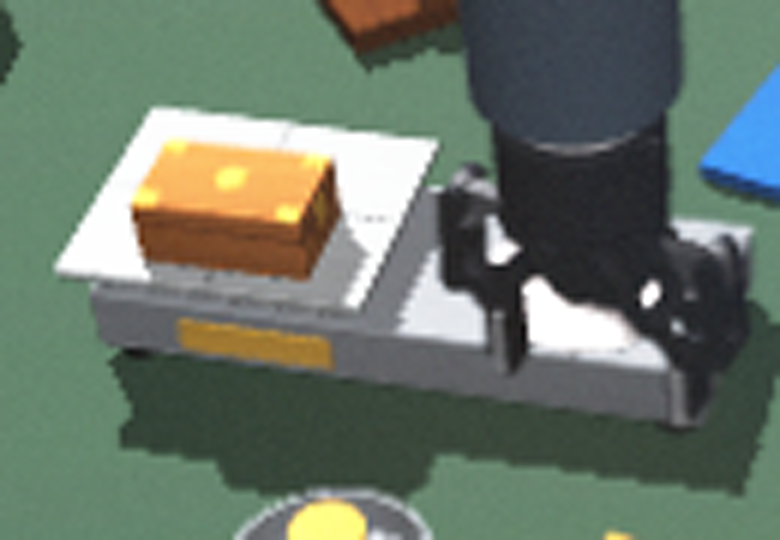

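Case1 sits toward the near edge of the pan: top centre (232,178) instead of about (244,145), with the pan centre near (248,198). It was knocked after I released it, so I'll re-measure it and re-centre it.

```bash
cat > m4.py <<'E'
from h import *; import sys
k=int(sys.argv[1]); s=tuple(map(float,sys.argv[2:4])); a=float(sys.argv[4]); z=float(sys.argv[5])
M={}
for n in('top','side'):
    im=viewer.camera(n); cc=cv2.connectedComponentsWithStats(woodmask(im))[1]; u,v=np.round(proj(n,[*s,z+DIM[k][2]])[0]).astype(int)
    w=cc[v-3:v+4,u-3:u+4]; 
    if not (w>0).any(): print(n,'none'); continue
    M[n]=cc==np.bincount(w[w>0]).argmax(); x,y,ww,hh=cv2.boundingRect(M[n].astype(np.uint8))
    print(n,int(M[n].sum()),(x,y,ww,hh),fit({n:M[n]},[*s,a],DIM[k],z=z))
if len(M)==2: print('both',fit(M,[*s,a],DIM[k],z=z))
E
python3 m4.py 1 .492 .355 -1.0 .075
```

```text
top 573 (95, 199, 43, 29) (array([ 0.49073915,  0.35689667, -1.00516979]), np.float64(0.9214643986479119))
side 626 (142, 134, 34, 23) (array([ 0.49184635,  0.35687066, -0.94125434]), np.float64(0.11408591408591409))
both (array([ 0.49136384,  0.35614322, -1.00527461]), np.float64(1.0422398395411152))
```

```bash
python3 -m pendant '[[[-16,41.6,0],0],[[-16,41.6,0],0],[[-16,41.6,0],0],[[-16,41.6,0],0],[[-16,41.6,0],0],[[0,0,0],0],[[0,0,0],0]]'
python3 m4.py 1 .492 .355 -1.0 .075; python3 shot.py top 60 150 180 240 6 pan2
```

```text
t: 27.5
ee_pos: [0.4513, -0.2, 0.2512]
eef_rot: [-3.099, -0.512, 0.001]
wrist_force: [-0.1, -0.5, 0.5]
width: 0.962
gripper_force: 0.0
top 1062 (95, 199, 48, 40) (array([ 0.49250185,  0.3552222 , -1.0352318 ]), np.float64(0.11794804128547971))
side 627 (142, 134, 34, 23) (array([ 0.49184635,  0.35687066, -0.94125434]), np.float64(0.11185916616796329))
both (array([ 0.49232235,  0.35663139, -1.04381481]), np.float64(0.23671022196616734))
```

View pics/pan2.png

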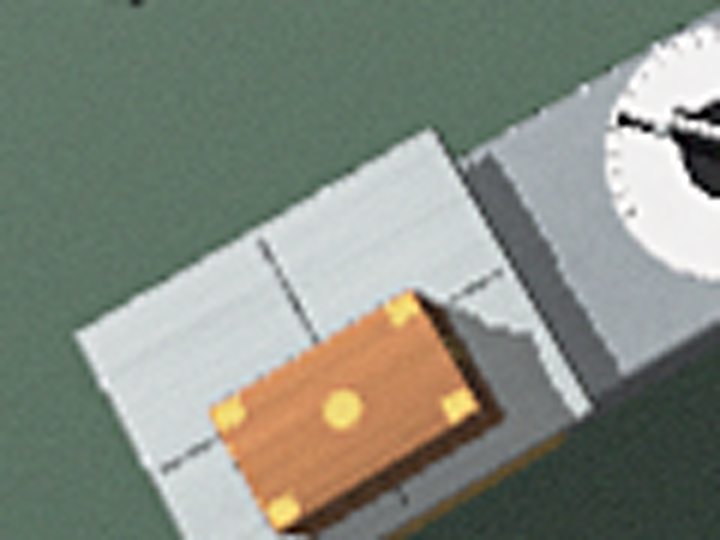

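The case's top-face corners are about (413,290), (481,405), (285,530) and (210,408), parallel to the pan but off-centre.

```bash
python3 - <<'E'
from h import *
p=(np.array([(413,290),(481,403),(283,530),(210,408)])+.5)/6-.5+[60,150]
C=world('top',p,.117)[:,:2]; print(C.mean(0),[np.hypot(*(C[i]-C[i-1])).round(4) for i in range(4)], [np.arctan2(*(C[a]-C[b])[::-1]) for a,b in((0,3),(1,2))])
# pan by crosshair ends & pan corner lines
q=(np.array([(262,241),(404,503),(501,271),(163,471)])+.5)/6-.5+[60,150]
D=world('top',q,.075)[:,:2]; print(D[:2].mean(0),D[2:].mean(0),np.arctan2(*(D[2]-D[3])[::-1]),np.arctan2(*(D[0]-D[1])[::-1]))
A=np.c_[D[1]-D[0],-(D[3]-D[2])]; t=np.linalg.solve(A,D[2]-D[0]); print('cross',D[0]+t[0]*(D[1]-D[0]))
E
python3 plan.py .492 .356 .2 -1.03
```

```text
[0.4938812  0.35385432] [np.float64(0.0971), np.float64(0.0578), np.float64(0.0963), np.float64(0.0618)] [np.float64(-1.0278099636335076), np.float64(-0.9867053141445573)]
[0.51517784 0.37583271] [0.5153677  0.37545392] -1.0206704029071894 0.5381571279494969
cross [0.51514677 0.37581416]
t27.6 g [ 0.4515 -0.1985  0.1976] psi 0.331 tilt [-0.  0. -1.] q6 2.00 | twist 1.361 then shift [-454.5 -320.2   -2.4] f [-0.   1.1  0.9] w 0.960
```

```bash
python3 -m pendant '[[[0,0,0],0.135],[[0,0,0],0.135],[[0,0,0],0.135],[[0,0,0],0.135],[[0,0,0],0.135],[[0,0,0],0.135],[[0,0,0],0.135],[[0,0,0],0.135],[[0,0,0],0.135],[[0,0,0],0.135],[[0,0,0],0]]' 85
python3 -m pendant '[[[-35,-24.6,0],0],[[-35,-24.6,0],0],[[-35,-24.6,0],0],[[-35,-24.6,0],0],[[-35,-24.6,0],0],[[-35,-24.6,0],0],[[-35,-24.6,0],0],[[-35,-24.6,0],0],[[-35,-24.6,0],0],[[-35,-24.6,0],0],[[-35,-24.6,0],0],[[-35,-24.6,0],0],[[-35,-24.6,0],0],[[0,0,0],0],[[0,0,0],0]]'
python3 plan.py .4925 .3555 .098 -1.02
```

```text
t: 28.75
ee_pos: [0.4515, -0.1984, 0.2518]
eef_rot: [-2.742, 1.533, -0.0]
wrist_force: [-0.7, -0.0, 0.2]
width: 0.993
gripper_force: 0.0
t: 30.25
ee_pos: [0.4851, 0.3569, 0.251]
eef_rot: [2.745, -1.526, -0.0]
wrist_force: [-0.0, 0.5, 0.1]
width: 0.994
gripper_force: 0.0
t30.2 g [0.485  0.3568 0.197 ] psi -1.015 tilt [-0.001 -0.001 -1.   ] q6 -0.34 | twist 0.005 then shift [ 5.  -5.7 99. ] f [-0.   0.5  0.1] w 0.994
```

```bash
python3 -m pendant '[[[5,-5.7,20],0.005],[[0,0,30],0],[[0,0,25],0],[[0,0,15],0],[[0,0,7],0],[[0,0,2],0],[[0,0,0],0],[[0,0,0],0]]'
python3 plan.py .4925 .3555 .098 -1.02
python3 -m pendant '[[[0,0,0],0],[[0,0,0],0],[[0,0,0],0],[[0,0,0],0],[[0,0,0],0],[[0,0,0],0]]' 20
python3 plan.py .4925 .3555 .098 -1.02
```

```text
t: 31.05
ee_pos: [0.4938, 0.3544, 0.1539]
eef_rot: [-2.736, 1.54, -0.001]
wrist_force: [-0.1, 0.3, -0.0]
width: 0.995
gripper_force: 0.0
t31.1 g [0.4939 0.3545 0.0999] psi -1.025 tilt [ 0.002  0.001 -1.   ] q6 -0.33 | twist -0.005 then shift [-1.6  0.7  1.9] f [-0.1  0.3 -0. ] w 0.995
t: 31.65
ee_pos: [0.4937, 0.3545, 0.1537]
eef_rot: [-2.736, 1.54, -0.001]
wrist_force: [-1.9, 0.3, 5.4]
width: 0.716
gripper_force: 67.7
t31.6 g [0.4937 0.3545 0.0997] psi -1.025 tilt [ 0.001  0.001 -1.   ] q6 -0.33 | twist -0.005 then shift [-1.5  0.5  1.7] f [-1.9  0.3  5.4] w 0.716
```

```bash
python3 -m pendant '[[[0,0,-8],0],[[-3,-14.7,0],0],[[-3.1,-14.7,0],0],[[0,0,0],0],[[0,0,0],0],[[0,0,0],0]]'
python3 plan.py .5156 .375 .0997 -1.022
```

```text
t: 32.25
ee_pos: [0.5148, 0.3741, 0.1602]
eef_rot: [2.736, -1.541, -0.001]
wrist_force: [0.7, -0.1, -3.1]
width: 0.715
gripper_force: 67.0
t32.2 g [0.5148 0.374  0.1062] psi -1.026 tilt [-0.001 -0.001 -1.   ] q6 -0.33 | twist -0.004 then shift [-0.4 -1.2  6.5] f [ 0.7 -0.1 -3.1] w 0.715
```

```bash
python3 -m pendant '[[[-0.4,-1,3],-0.004],[[0,0,3],0],[[0,0,1],0],[[0,0,0.8],0],[[0,0,0],0],[[0,0,0],0]]'
python3 plan.py .5156 .375 .0997 -1.022
python3 -m pendant '[[[0,0,0],0],[[0,0,0],0],[[0,0,0],0],[[0,0,-5],0],[[0,0,-20],0],[[0,0,-40],0],[[0,0,-35],0],[[0,0,0],0]]' 76
python3 plan.py .463 .0245 .2 .333
```

```text
t: 32.85
ee_pos: [0.5159, 0.3753, 0.1537]
eef_rot: [-2.74, 1.536, -0.0]
wrist_force: [-4.0, -2.6, 5.3]
width: 0.718
gripper_force: 67.9
t32.9 g [0.5159 0.3753 0.0997] psi -1.022 tilt [ 0.  0. -1.] q6 -0.32 | twist 0.000 then shift [ 0.1  0.4 -0. ] f [-4.  -2.6  5.3] w 0.718
t: 33.65
ee_pos: [0.5181, 0.3766, 0.2598]
eef_rot: [-2.731, 1.53, -0.007]
wrist_force: [0.1, 0.0, 0.7]
width: 0.891
gripper_force: 0.0
t33.6 g [0.5186 0.377  0.2058] psi -1.021 tilt [ 0.009  0.007 -1.   ] q6 -0.32 | twist -1.354 then shift [-167.7  315.     5.8] f [0.1 0.  0.7] w 0.891
```

```bash
python3 -m pendant '[[[0,0,0],-0.135],[[0,0,0],-0.135],[[0,0,0],-0.135],[[0,0,0],-0.135],[[0,0,0],-0.135],[[0,0,0],-0.135],[[0,0,0],-0.135],[[0,0,0],-0.135],[[0,0,0],-0.135],[[0,0,0],-0.135],[[0,0,0],0]]' 82
python3 -m pendant '[[[-20.6,39.3,0],0],[[-20.6,39.3,0],0],[[-20.6,39.3,0],0],[[-20.6,39.3,0],0],[[-20.6,39.3,0],0],[[-20.6,39.3,0],0],[[-20.6,39.3,0],0],[[-20.6,39.3,0],0],[[0,0,0],0],[[0,0,0],0]]'
python3 m3.py 2 .463 .0245 .333; python3 m3.py 1 .516 .376 -1.018 .075
python3 plan.py .4628 .0247 .0215 .333
```

```text
t: 34.75
ee_pos: [0.5161, 0.3755, 0.2528]
eef_rot: [-3.099, -0.515, -0.0]
wrist_force: [-0.6, 1.0, 1.0]
width: 0.959
gripper_force: 0.0
t: 35.75
ee_pos: [0.4613, 0.0239, 0.2532]
eef_rot: [-3.1, -0.505, -0.001]
wrist_force: [-0.4, -0.2, -0.8]
width: 0.963
gripper_force: 0.0
653 (array([0.46262842, 0.02563208, 0.34499292]), np.float64(0.04477111664432101))
627 (array([ 0.51707382,  0.37931312, -0.99562675]), np.float64(0.07797227209255934))
t35.9 g [0.4616 0.0252 0.199 ] psi 0.327 tilt [ 0.  0. -1.] q6 1.50 | twist -0.006 then shift [  1.    0.9 177.5] f [-0.6 -0.2  0.2] w 0.961
```

```bash
python3 -m pendant '[[[1,0.5,40],-0.006],[[0,0,40],0],[[0,0,40],0],[[0,0,30],0],[[0,0,15],0],[[0,0,8],0],[[0,0,3],0],[[0,0,0],0],[[0,0,0],0]]' 82
python3 -m pendant '[[[0,0,0],0],[[0,0,0],0],[[0,0,0],0],[[0,0,0],0],[[0,0,0],0],[[0,0,0],0]]' 20
python3 plan.py .4628 .0247 .0215 .333
python3 -m pendant '[[[0,0,-10],0],[[0,0,-30],0],[[0,0,-40],0],[[0,0,-40],0],[[0,0,-40],0],[[0,0,0],0.135],[[0,0,0],0.135],[[0,0,0],0.135],[[0,0,0],0.135],[[0,0,0],0.135],[[0,0,0],0.135],[[0,0,0],0.135],[[0,0,0],0.135],[[0,0,0],0.135],[[0,0,0],0.14],[[0,0,0],0],[[0,0,0],0]]' 20
python3 plan.py .5154 .3757 .15 -1.02
```

```text
t: 36.75
ee_pos: [0.4632, 0.025, 0.0778]
eef_rot: [-3.098, -0.523, -0.003]
wrist_force: [0.3, -0.7, -0.8]
width: 0.96
gripper_force: 0.0
t: 37.35
ee_pos: [0.4631, 0.0246, 0.0779]
eef_rot: [3.098, 0.523, 0.003]
wrist_force: [-0.9, 1.0, 5.5]
width: 0.655
gripper_force: 65.0
t37.4 g [0.4632 0.0246 0.0239] psi 0.334 tilt [ 0.002  0.    -1.   ] q6 1.51 | twist 0.001 then shift [-0.3 -0.2  2.4] f [-0.9  1.   5.5] w 0.655
t: 39.05
ee_pos: [0.462, 0.0245, 0.2368]
eef_rot: [2.744, -1.53, -0.001]
wrist_force: [-0.2, -0.7, -4.1]
width: 0.656
gripper_force: 65.2
t39.0 g [0.462  0.0245 0.1828] psi -1.017 tilt [-0.001  0.    -1.   ] q6 0.16 | twist 0.003 then shift [-271.3 -229.3   32.8] f [-0.2 -0.7 -4.1] w 0.656
```

```bash
python3 -m pendant '[[[-33.9,-28.7,0],0.003],[[-33.9,-28.7,0],0],[[-33.9,-28.7,0],0],[[-33.9,-28.7,0],0],[[-33.9,-28.7,0],0],[[-33.9,-28.7,0],0],[[-33.9,-28.7,0],0],[[-33.9,-28.7,0],0],[[0,0,0],0],[[0,0,0],0]]'
python3 plan.py .5154 .3757 .1409 -1.02
python3 -m pendant '[[[0,0,20],0],[[0,0,12],0],[[0,0,4],0],[[0,0,0],0],[[0,0,0],0],[[0,0,0],0]]'
python3 plan.py .5154 .3757 .1409 -1.02
```

```text
t: 40.05
ee_pos: [0.517, 0.3765, 0.2356]
eef_rot: [2.74, -1.532, -0.001]
wrist_force: [0.9, -0.8, -3.3]
width: 0.656
gripper_force: 65.9
t40.0 g [0.5169 0.3764 0.1816] psi -1.020 tilt [-0.002 -0.002 -1.   ] q6 -0.32 | twist 0.000 then shift [-0.2  1.6 40.7] f [ 0.9 -0.8 -3.3] w 0.656
t: 40.65
ee_pos: [0.5178, 0.3757, 0.2019]
eef_rot: [-2.738, 1.538, -0.001]
wrist_force: [0.7, 0.2, -2.8]
width: 0.662
gripper_force: 66.0
t40.6 g [0.5178 0.3757 0.1479] psi -1.024 tilt [ 0.001  0.001 -1.   ] q6 -0.32 | twist -0.004 then shift [-1.2  2.1  7. ] f [ 0.7  0.2 -2.8] w 0.662
```

```bash
python3 -m pendant '[[[-0.7,1.7,3],-0.002],[[0,0,2],0],[[0,0,1],0],[[0,0,0],0],[[0,0,0],0]]'
python3 plan.py .5154 .3757 .1409 -1.02
python3 -m pendant '[[[0,0,1],0],[[0,0,0.5],0],[[0,0,0],0],[[0,0,0],0]]'
python3 plan.py .5154 .3757 .1409 -1.02
```

```text
t: 41.15
ee_pos: [0.5156, 0.3754, 0.195]
eef_rot: [-2.74, 1.536, -0.0]
wrist_force: [-1.3, 0.3, -2.5]
width: 0.657
gripper_force: 66.1
t41.1 g [0.5156 0.3754 0.141 ] psi -1.022 tilt [ 0.  0. -1.] q6 -0.32 | twist -0.002 then shift [-0.3 -0.   0.1] f [-1.3  0.3 -2.5] w 0.657
t: 41.55
ee_pos: [0.5155, 0.3754, 0.195]
eef_rot: [-2.74, 1.535, -0.001]
wrist_force: [-3.9, -0.7, 4.9]
width: 0.659
gripper_force: 67.3
t41.5 g [0.5156 0.3754 0.141 ] psi -1.022 tilt [ 0.001  0.001 -1.   ] q6 -0.32 | twist -0.002 then shift [-0.4 -0.   0.1] f [-3.9 -0.7  4.9] w 0.659
```

Seated. I'll release it and go for case3 at (.446,-.135), yaw .03.

```bash
python3 -m pendant '[[[0,0,0],0],[[0,0,0],0],[[0,0,0],0],[[0,0,-5],0],[[0,0,-20],0],[[0,0,-35],0],[[0,0,0],-0.135],[[0,0,0],-0.135],[[0,0,0],-0.135],[[0,0,0],-0.135],[[0,0,0],-0.135],[[0,0,0],-0.135],[[0,0,0],-0.135],[[0,0,0],-0.11],[[0,0,0],0]]' 72
python3 plan.py .446 -.135 .2 .035
```

```text
t: 43.05
ee_pos: [0.5157, 0.3754, 0.2537]
eef_rot: [-3.141, -0.054, -0.001]
wrist_force: [-0.4, -0.1, -0.1]
width: 0.843
gripper_force: 0.0
t43.0 g [0.5157 0.3754 0.1997] psi 0.034 tilt [ 0.  0. -1.] q6 0.73 | twist -0.001 then shift [-8.760e+01  5.077e+02 -3.000e-01] f [-0.4 -0.1 -0.1] w 0.843
```

```bash
python3 -m pendant '[[[-7.3,42.3,0],0],[[-7.3,42.3,0],0],[[-7.3,42.3,0],0],[[-7.3,42.3,0],0],[[-7.3,42.3,0],0],[[-7.3,42.3,0],0],[[-7.3,42.3,0],0],[[-7.3,42.3,0],0],[[-7.3,42.3,0],0],[[-7.3,42.3,0],0],[[-7.3,42.3,0],0],[[-7.3,42.3,0],0],[[0,0,0],0],[[0,0,0],0]]' 78
python3 m3.py 3 .446 -.135 .035; python3 m4.py 2 .5154 .3757 -1.02 .117
python3 plan.py .446 -.135 .02 .035
```

```text
t: 44.45
ee_pos: [0.4447, -0.1357, 0.2536]
eef_rot: [-3.141, -0.044, -0.001]
wrist_force: [-0.2, -0.2, 0.1]
width: 0.914
gripper_force: 0.0
623 (array([ 0.44662909, -0.13413963,  0.03730299]), np.float64(0.047681188516362175))
top 1236 (83, 189, 53, 41) (array([ 0.51277892,  0.3695355 , -0.92006387]), np.float64(0.20386815171583383))
side 904 (143, 118, 34, 32) (array([ 0.48976387,  0.33636924, -1.03658333]), np.float64(0.3199266841886845))
both (array([ 0.51242225,  0.3695589 , -1.13223962]), np.float64(0.5707592892192563))
t44.6 g [ 0.4452 -0.1341  0.1995] psi 0.033 tilt [ 0.  0. -1.] q6 1.56 | twist -0.002 then shift [  0.8   1.  179.5] f [-0.1  0.3  0.4] w 0.912
```

```bash
python3 -m pendant '[[[1,0.5,40],0],[[0,0,40],0],[[0,0,40],0],[[0,0,30],0],[[0,0,17],0],[[0,0,8],0],[[0,0,3],0],[[0,0,0],0],[[0,0,0],0]]'
python3 -m pendant '[[[0,0,0],0],[[0,0,0],0],[[0,0,0],0],[[0,0,0],0],[[0,0,0],0],[[0,0,0],0]]' 20
python3 plan.py .4463 -.1347 .02 .035
python3 shot.py top 60 140 160 240 6 stack2
python3 -m pendant '[[[0,0,-10],0],[[0,0,-30],0],[[0,0,-40],0],[[0,0,-40],0],[[0,0,-40],0],[[0,0,-35],0],[[0,0,0],0.135],[[0,0,0],0.135],[[0,0,0],0.135],[[0,0,0],0.135],[[0,0,0],0.135],[[0,0,0],0.135],[[0,0,0],0.135],[[0,0,0],0.11],[[0,0,0],0],[[0,0,0],0]]' 20
python3 plan.py .5154 .3757 .15 -1.02
```

```text
t: 45.5
ee_pos: [0.4467, -0.1352, 0.0764]
eef_rot: [3.141, 0.053, 0.003]
wrist_force: [0.1, 0.1, -0.4]
width: 0.91
gripper_force: 0.0
t: 46.1
ee_pos: [0.4465, -0.1355, 0.0763]
eef_rot: [3.141, 0.053, 0.003]
wrist_force: [-2.0, 0.7, 6.3]
width: 0.602
gripper_force: 63.8
t46.1 g [ 0.4466 -0.1355  0.0223] psi 0.033 tilt [ 0.002 -0.    -1.   ] q6 1.56 | twist -0.002 then shift [-0.2 -0.8  2.3] f [-2.   0.7  6.3] w 0.602
t: 47.75
ee_pos: [0.4455, -0.1353, 0.2704]
eef_rot: [-2.743, 1.532, 0.001]
wrist_force: [0.5, 0.4, -2.6]
width: 0.602
gripper_force: 63.3
t47.8 g [ 0.4455 -0.1353  0.2164] psi -1.019 tilt [-0.  0. -1.] q6 0.51 | twist 0.001 then shift [-398.9 -327.    66.4] f [ 0.5  0.4 -2.6] w 0.602
```

View pics/stack2.png

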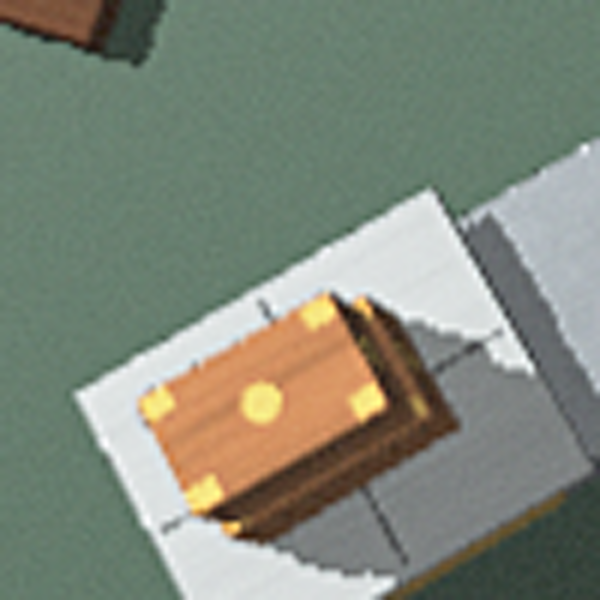

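Case2 sits on case1 with its edges parallel. Its top corners are at about (332,293), (387,400), (193,514) and (139,404). I'll check that against the projected ideal.

```bash
python3 - <<'E'
from h import *
f=lambda p:(np.array(p)+.5)/6-.5+[60,140]
C=world('top',f([(332,293),(387,400),(193,514),(139,404)]),.156)[:,:2]; print('case2',C.mean(0),[np.arctan2(*(C[a]-C[b])[::-1]) for a,b in((0,3),(1,2))])
print('c2 centre badge',world('top',f([(262,403)]),.156))
g=lambda q:((q-[60,140]+.5)*6-.5).round()
print('ideal c2',g(proj('top',corners((.5152,.3757,-1.02,.117),DIM[2])[1::2])),'c1',g(proj('top',corners((.5152,.3757,-1.02,.075),DIM[1])[1::2])))
E
```

```text
case2 [0.51595081 0.3763041 ] [np.float64(-1.0293052451243259), np.float64(-1.0238935251740733)]
c2 centre badge [[0.51566708 0.37671109 0.156     ]]
ideal c2 [[199. 521.]
 [134. 403.]
 [394. 405.]
 [329. 289.]] c1 [[228. 542.]
 [160. 417.]
 [437. 417.]
 [368. 295.]]
```

```bash
python3 -m pendant '[[[-33.2,-27.1,0],0],[[-33.2,-27.1,0],0],[[-33.2,-27.1,0],0],[[-33.2,-27.1,0],0],[[-33.2,-27.1,0],0],[[-33.2,-27.1,0],0],[[-33.2,-27.1,0],0],[[-33.2,-27.1,0],0],[[-33.2,-27.1,0],0],[[-33.2,-27.1,0],0],[[-33.2,-27.1,0],0],[[-33.2,-27.1,0],0],[[0,0,0],0],[[0,0,0],0]]'
python3 plan.py .5156 .3759 .1783 -1.022
python3 -m pendant '[[[0,0,17],0],[[0,0,12],0],[[0,0,3],0],[[0,0,0],0],[[0,0,0],0],[[0,0,0],0]]'
python3 plan.py .5156 .3759 .1783 -1.022
```

```text
t: 49.15
ee_pos: [0.5151, 0.3751, 0.2692]
eef_rot: [2.741, -1.531, -0.001]
wrist_force: [0.4, -0.1, -2.2]
width: 0.597
gripper_force: 63.6
t49.1 g [0.515  0.375  0.2152] psi -1.018 tilt [-0.001 -0.002 -1.   ] q6 -0.32 | twist 0.004 then shift [-0.5 -1.  36.9] f [ 0.4 -0.1 -2.2] w 0.597
t: 49.75
ee_pos: [0.5157, 0.3742, 0.2393]
eef_rot: [-2.739, 1.535, -0.001]
wrist_force: [-0.4, 0.2, -2.5]
width: 0.601
gripper_force: 63.7
t49.8 g [0.5158 0.3743 0.1853] psi -1.022 tilt [ 0.001  0.001 -1.   ] q6 -0.32 | twist 0.000 then shift [-1.5 -0.7  7. ] f [-0.4  0.2 -2.5] w 0.601
```

```bash
python3 -m pendant '[[[-1,-0.8,3],0],[[0,0,2],0],[[0,0,1],0],[[0,0,0],0],[[0,0,0],0]]'
python3 plan.py .5156 .3759 .1783 -1.022
python3 -m pendant '[[[0,0,1],0],[[0,0,0.5],0],[[0,0,0],0],[[0,0,0],0]]'
python3 plan.py .5156 .3759 .1783 -1.022
```

```text
t: 50.25
ee_pos: [0.5155, 0.3756, 0.2325]
eef_rot: [-2.74, 1.536, 0.0]
wrist_force: [-0.2, -0.1, -1.5]
width: 0.597
gripper_force: 63.9
t50.2 g [0.5155 0.3756 0.1785] psi -1.022 tilt [ 0.  0. -1.] q6 -0.32 | twist 0.000 then shift [-0.2 -0.2  0.2] f [-0.2 -0.1 -1.5] w 0.597
t: 50.65
ee_pos: [0.5155, 0.3755, 0.2324]
eef_rot: [-2.74, 1.535, -0.001]
wrist_force: [-3.4, -0.6, 5.9]
width: 0.6
gripper_force: 64.8
t50.6 g [0.5155 0.3756 0.1784] psi -1.021 tilt [ 0.001  0.001 -1.   ] q6 -0.33 | twist 0.001 then shift [-0.3 -0.2  0.1] f [-3.4 -0.6  5.9] w 0.600
```

```bash
python3 -m pendant '[[[0,0,0],0],[[0,0,0],0],[[0,0,0],0],[[0,0,-5],0],[[0,0,-20],0],[[0,0,-35],0],[[0,0,-5],0],[[0,0,0],-0.125],[[0,0,0],-0.125],[[0,0,0],-0.125],[[0,0,0],-0.125],[[0,0,0],-0.125],[[0,0,0],-0.125],[[0,0,0],-0.125],[[0,0,0],0]]' 68
python3 plan.py .661 -.2073 .2 -.147
```

```text
t: 52.15
ee_pos: [0.5157, 0.3755, 0.2961]
eef_rot: [-3.133, 0.229, -0.0]
wrist_force: [0.0, -0.1, 1.6]
width: 0.793
gripper_force: 0.0
t52.1 g [0.5157 0.3755 0.2421] psi -0.146 tilt [ 0.  0. -1.] q6 0.55 | twist 0.001 then shift [229.1 555.2  42.1] f [ 0.  -0.1  1.6] w 0.793
```

```bash
python3 -m pendant '[[[16.4,39.7,0],0],[[16.4,39.7,0],0],[[16.4,39.7,0],0],[[16.4,39.7,0],0],[[16.4,39.7,0],0],[[16.4,39.7,0],0],[[16.4,39.7,0],0],[[16.4,39.7,0],0],[[16.4,39.7,8],0],[[16.4,39.7,8],0],[[16.4,39.7,8],0],[[16.4,39.7,8],0],[[16.4,39.7,8],0],[[16.4,39.7,0],0],[[0,0,0],0],[[0,0,0],0]]' 74
python3 m3.py 4 .661 -.2073 -.147
python3 plan.py .661 -.2073 .0185 -.147
```

```text
t: 53.75
ee_pos: [0.6614, -0.2091, 0.2552]
eef_rot: [-3.132, 0.238, 0.001]
wrist_force: [0.8, -0.2, -0.3]
width: 0.869
gripper_force: 0.0
437 (array([ 0.6613972 , -0.20625421, -0.14730653]), np.float64(0.055718580017177215))
t53.8 g [ 0.6614 -0.208   0.2018] psi -0.149 tilt [-0.  0. -1.] q6 1.50 | twist -0.002 then shift [ -0.5  -0.6 183.3] f [ 0.3  0.3 -0.7] w 0.870
```

```bash
python3 -m pendant '[[[-0.3,-1,40],0],[[0,0,40],0],[[0,0,40],0],[[0,0,35],0],[[0,0,16],0],[[0,0,8],0],[[0,0,3],0],[[0,0,0],0],[[0,0,0],0]]'
python3 -m pendant '[[[0,0,0],0],[[0,0,0],0],[[0,0,0],0],[[0,0,0],0],[[0,0,0],0],[[0,0,0],0]]' 20
python3 plan.py .6612 -.207 .02 -.147
python3 -m pendant '[[[0,0,-10],0],[[0,0,-30],0],[[0,0,-40],0],[[0,0,-40],0],[[0,0,-40],0],[[0,0,-40],0],[[0,0,-35],0],[[0,0,0],0],[[0,0,0],0]]' 20
python3 plan.py .6612 -.207 .25 -1.022
```

```text
t: 54.7
ee_pos: [0.6621, -0.2067, 0.0756]
eef_rot: [3.133, -0.23, 0.004]
wrist_force: [0.3, 0.3, 0.2]
width: 0.865
gripper_force: 0.0
t: 55.3
ee_pos: [0.6619, -0.2072, 0.0752]
eef_rot: [3.133, -0.23, 0.003]
wrist_force: [-0.1, 0.5, 5.2]
width: 0.539
gripper_force: 63.8
t55.3 g [ 0.662  -0.2072  0.0212] psi -0.147 tilt [ 0.002 -0.001 -1.   ] q6 1.50 | twist 0.000 then shift [-0.8 -0.1  1.2] f [-0.1  0.5  5.2] w 0.539
t: 56.2
ee_pos: [0.6612, -0.2066, 0.309]
eef_rot: [-3.132, 0.23, -0.001]
wrist_force: [-0.4, 0.1, -4.1]
width: 0.539
gripper_force: 63.1
t56.2 g [ 0.6612 -0.2065  0.255 ] psi -0.147 tilt [ 0.     0.001 -1.   ] q6 1.50 | twist 0.875 then shift [0.4 0.2 5. ] f [-0.4  0.1 -4.1] w 0.539
```

```bash
python3 -m pendant '[[[0,0,0],0.125],[[0,0,0],0.125],[[0,0,0],0.125],[[0,0,0],0.125],[[0,0,0],0.125],[[0,0,0],0.125],[[0,0,0],0.125],[[0,0,0],0]]'
python3 -m pendant '[[[-40.9,-12.9,0],0],[[-40.9,-12.9,0],0],[[-40.9,-12.9,0],0],[[-40.9,-12.9,0],0],[[-40.9,-12.9,0],0],[[-40.9,-12.9,0],0],[[-40.9,-12.9,0],0],[[-40.9,-12.9,0],0],[[-40.9,-12.9,0],0],[[-40.9,-12.9,0],0],[[-40.9,-12.9,0],0],[[-40.9,-12.9,0],0],[[-40.9,-12.9,0],0],[[-40.9,-12.9,0],0],[[0,0,0],0],[[0,0,0],0]]'
python3 plan.py .5159 .3755 .2132 -1.022
python3 -m pendant '[[[0,0,20],0],[[0,0,12],0],[[0,0,3],0],[[0,0,0],0],[[0,0,0],0],[[0,0,0],0]]'
python3 plan.py .5159 .3755 .2132 -1.022
```

```text
t: 57.0
ee_pos: [0.6607, -0.2066, 0.3063]
eef_rot: [2.739, -1.537, -0.007]
wrist_force: [-1.4, -0.1, -2.1]
width: 0.54
gripper_force: 63.1
t: 58.6
ee_pos: [0.5156, 0.3766, 0.3071]
eef_rot: [2.741, -1.528, -0.002]
wrist_force: [0.2, 0.0, -3.1]
width: 0.544
gripper_force: 62.9
t58.6 g [0.5155 0.3765 0.2531] psi -1.017 tilt [-0.002 -0.002 -1.   ] q6 -0.32 | twist 0.005 then shift [ 1.1  0.2 39.9] f [ 0.2  0.  -3.1] w 0.544
t: 59.2
ee_pos: [0.5168, 0.3758, 0.2749]
eef_rot: [-2.739, 1.535, -0.001]
wrist_force: [0.8, -0.5, -3.1]
width: 0.538
gripper_force: 63.0
t59.2 g [0.5169 0.3758 0.2209] psi -1.022 tilt [ 0.001  0.001 -1.   ] q6 -0.32 | twist 0.000 then shift [-0.2  1.   7.7] f [ 0.8 -0.5 -3.1] w 0.538
```

```bash
python3 -m pendant '[[[0.2,0.7,3],0],[[0,0,2],0],[[0,0,1],0],[[0,0,0],0],[[0,0,0],0]]'
python3 plan.py .5159 .3755 .2132 -1.022
python3 -m pendant '[[[0,0,1.2],0],[[0,0,0.7],0],[[0,0,0],0],[[0,0,0],0]]'
python3 plan.py .5159 .3755 .2132 -1.022
```

```text
t: 59.7
ee_pos: [0.516, 0.3753, 0.2679]
eef_rot: [2.74, -1.536, 0.0]
wrist_force: [1.0, 0.2, -2.2]
width: 0.542
gripper_force: 63.0
t59.7 g [0.516  0.3753 0.2139] psi -1.022 tilt [ 0. -0. -1.] q6 -0.32 | twist 0.000 then shift [-0.2 -0.   0.7] f [ 1.   0.2 -2.2] w 0.542
t: 60.1
ee_pos: [0.5161, 0.3753, 0.2672]
eef_rot: [-2.739, 1.535, -0.001]
wrist_force: [-2.6, -0.7, 5.6]
width: 0.541
gripper_force: 63.8
t60.1 g [0.5162 0.3754 0.2132] psi -1.022 tilt [ 0.001  0.001 -1.   ] q6 -0.32 | twist 0.000 then shift [-0.3  0.2 -0. ] f [-2.6 -0.7  5.6] w 0.541
```

```bash
python3 -m pendant '[[[0,0,0],0],[[0,0,0],0],[[0,0,0],0],[[0,0,-5],0],[[0,0,-20],0],[[0,0,-35],0],[[0,0,0],-0.127],[[0,0,0],-0.127],[[0,0,0],-0.127],[[0,0,0],-0.127],[[0,0,0],-0.127],[[0,0,0],-0.127],[[0,0,0],0]]' 62
python3 plan.py .4612 -.3213 .2 -.258
```

```text
t: 61.4
ee_pos: [0.5161, 0.3753, 0.3263]
eef_rot: [-3.115, 0.405, -0.0]
wrist_force: [-0.0, 0.4, 0.1]
width: 0.727
gripper_force: 0.0
t61.4 g [0.5161 0.3753 0.2723] psi -0.259 tilt [ 0.  0. -1.] q6 0.44 | twist -0.001 then shift [124.6 687.5  72.3] f [-0.   0.4  0.1] w 0.727
```

```bash
python3 -m pendant '[[[7.8,43,0],0],[[7.8,43,0],0],[[7.8,43,0],0],[[7.8,43,0],0],[[7.8,43,0],0],[[7.8,43,0],0],[[7.8,43,10],0],[[7.8,43,10],0],[[7.8,43,10],0],[[7.8,43,10],0],[[7.8,43,10],0],[[7.8,43,10],0],[[7.8,43,10],0],[[7.8,43,0],0],[[7.8,43,0],0],[[7.8,43,0],0],[[0,0,0],0],[[0,0,0],0]]' 68
python3 m3.py 5 .4612 -.3213 -.258
python3 plan.py .4612 -.3213 .018 -.258
python3 shot.py top 60 140 160 240 6 stack4
```

```text
t: 63.2
ee_pos: [0.4596, -0.3226, 0.2557]
eef_rot: [-3.114, 0.415, 0.001]
wrist_force: [0.6, -0.3, -0.1]
width: 0.796
gripper_force: 0.0
434 (array([ 0.46171446, -0.32090784, -0.25493749]), np.float64(0.05830210435283943))
t63.2 g [ 0.4598 -0.3217  0.2019] psi -0.263 tilt [-0.  0. -1.] q6 1.64 | twist -0.005 then shift [  1.2  -0.8 183.9] f [ 0.5 -0.7  0.9] w 0.800
```

View pics/stack4.png

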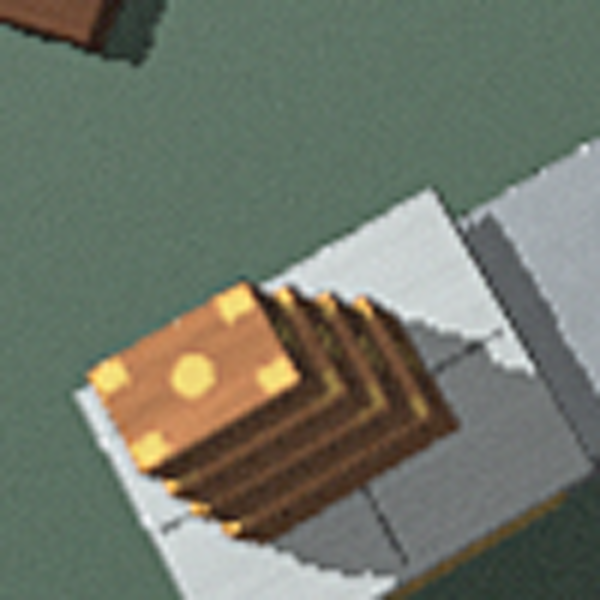

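The four cases are stacked neatly with even steps, and case4's badge is at (193,376). Now case5.

```bash
python3 -c "
from h import *
print(world('top',(np.array([193,376])+.5)/6-.5+[60,140],.225))"
python3 -m pendant '[[[1.2,0,40],-0.003],[[0,0,40],0],[[0,0,40],0],[[0,0,35],0],[[0,0,16],0],[[0,0,9],0],[[0,0,3],0],[[0,0,0],0],[[0,0,0],0]]'
python3 -m pendant '[[[0,0,0],0],[[0,0,0],0],[[0,0,0],0],[[0,0,0],0],[[0,0,0],0],[[0,0,0],0]]' 20
python3 plan.py .4614 -.321 .018 -.258
python3 -m pendant '[[[0,0,-10],0],[[0,0,-30],0],[[0,0,-40],0],[[0,0,-40],0],[[0,0,-40],0],[[0,0,-40],0],[[0,0,-40],0],[[0,0,-30],0],[[0,0,0],0.127],[[0,0,0],0.127],[[0,0,0],0.127],[[0,0,0],0.127],[[0,0,0],0.127],[[0,0,0],0.127],[[0,0,0],0],[[0,0,0],0]]' 20
python3 plan.py .5157 .376 .29 -1.022
```

```text
[[0.51599582 0.37742284 0.225     ]]
t: 64.2
ee_pos: [0.4619, -0.3221, 0.0743]
eef_rot: [3.115, -0.402, 0.004]
wrist_force: [-0.5, 0.1, 0.7]
width: 0.795
gripper_force: 0.0
t: 64.8
ee_pos: [0.4616, -0.3223, 0.0741]
eef_rot: [3.115, -0.402, 0.003]
wrist_force: [0.4, 1.8, 6.4]
width: 0.484
gripper_force: 62.0
t64.8 g [ 0.4617 -0.3224  0.0201] psi -0.257 tilt [ 0.002 -0.001 -1.   ] q6 1.65 | twist 0.001 then shift [-0.7 -1.3  2.1] f [0.4 1.8 6.4] w 0.484
t: 66.4
ee_pos: [0.4608, -0.3219, 0.3429]
eef_rot: [-2.745, 1.527, 0.001]
wrist_force: [-0.7, -0.3, -1.5]
width: 0.48
gripper_force: 60.9
t66.4 g [ 0.4608 -0.3219  0.2889] psi -1.016 tilt [-0.  0. -1.] q6 0.89 | twist 0.006 then shift [-566.7 -410.9   -1.1] f [-0.7 -0.3 -1.5] w 0.480
```

```bash
python3 -m pendant '[[[-35.4,-25.7,0],0.005],[[-35.4,-25.7,0],0],[[-35.4,-25.7,0],0],[[-35.4,-25.7,0],0],[[-35.4,-25.7,0],0],[[-35.4,-25.7,0],0],[[-35.4,-25.7,0],0],[[-35.4,-25.7,0],0],[[-35.4,-25.7,0],0],[[-35.4,-25.7,0],0],[[-35.4,-25.7,0],0],[[-35.4,-25.7,0],0],[[-35.4,-25.7,0],0],[[-35.4,-25.7,0],0],[[-35.4,-25.7,0],0],[[-35.4,-25.7,0],0],[[0,0,0],0],[[0,0,0],0]]'
python3 plan.py .516 .3755 .2451 -1.022
python3 -m pendant '[[[0,0,20],0],[[0,0,12],0],[[0,0,3],0],[[0,0,0],0],[[0,0,0],0],[[0,0,0],0]]'
python3 plan.py .516 .3755 .2451 -1.022
```

```text
t: 68.2
ee_pos: [0.5172, 0.3766, 0.3418]
eef_rot: [2.74, -1.533, -0.001]
wrist_force: [-0.6, -1.3, -1.4]
width: 0.475
gripper_force: 61.3
t68.2 g [0.5171 0.3766 0.2878] psi -1.020 tilt [-0.001 -0.002 -1.   ] q6 -0.32 | twist 0.002 then shift [ 0.3  1.5 42.7] f [-0.6 -1.3 -1.4] w 0.475
t: 68.8
ee_pos: [0.5177, 0.3756, 0.309]
eef_rot: [-2.738, 1.538, -0.001]
wrist_force: [0.1, 0.7, -1.0]
width: 0.479
gripper_force: 61.5
t68.8 g [0.5178 0.3756 0.255 ] psi -1.024 tilt [ 0.001  0.001 -1.   ] q6 -0.32 | twist -0.002 then shift [-0.8  1.6  9.9] f [ 0.1  0.7 -1. ] w 0.479
```

```bash
python3 -m pendant '[[[-0.3,1.5,3],0],[[0,0,3],0],[[0,0,2],0],[[0,0,0],0],[[0,0,0],0]]'
python3 plan.py .516 .3755 .2451 -1.022
python3 -m pendant '[[[0,0,1],0],[[0,0,0.8],0],[[0,0,0],0],[[0,0,0],0]]'
python3 plan.py .516 .3755 .2451 -1.022
```

```text
t: 69.3
ee_pos: [0.516, 0.3751, 0.2999]
eef_rot: [2.739, -1.539, 0.0]
wrist_force: [-1.0, -0.3, -1.0]
width: 0.482
gripper_force: 61.5
t69.3 g [0.516  0.3751 0.2459] psi -1.024 tilt [-0. -0. -1.] q6 -0.33 | twist -0.002 then shift [-0.4 -0.2  0.8] f [-1.  -0.3 -1. ] w 0.482
t: 69.7
ee_pos: [0.5161, 0.3752, 0.2991]
eef_rot: [-2.738, 1.538, -0.001]
wrist_force: [-2.3, -0.7, 4.6]
width: 0.48
gripper_force: 62.0
t69.7 g [0.5161 0.3752 0.2451] psi -1.024 tilt [ 0.001  0.001 -1.   ] q6 -0.33 | twist -0.002 then shift [-0.3 -0.   0. ] f [-2.3 -0.7  4.6] w 0.480
```

```bash
python3 -m pendant '[[[0,0,0],0],[[0,0,0],0],[[0,0,0],0],[[0,0,-5],0],[[0,0,-20],0],[[0,0,-40],0],[[0,0,0],0]]' 57
python3 -m pendant '[[[0,0,0],-0.13],[[0,0,0],-0.13],[[0,0,0],-0.13],[[0,0,0],-0.13],[[0,0,0],-0.13],[[0,0,0],-0.13],[[0,0,0],-0.13],[[0,0,0],-0.13],[[0,0,0],-0.13],[[0,0,0],-0.13],[[0,0,0],-0.13],[[0,0,0],-0.13],[[0,0,0],-0.13],[[0,0,0],-0.13],[[0,0,0],-0.13],[[0,0,0],-0.13],[[0,0,0],-0.13],[[0,0,0],-0.12],[[0,0,0],0]]'
python3 - <<'E'
from h import *
o=bot.observe(); im=viewer.camera('side').copy(); im=cv2.resize(im,(800,600),interpolation=cv2.INTER_CUBIC)
p=o['ee_pos']; print(p)
for dz in np.arange(0,.45,.05):
    q=proj('side',p+[0,0,dz])[0]*1.5625; cv2.circle(im,tuple(int(a) for a in q),3,(255,0,0),-1); cv2.putText(im,f'{dz:.2f}',(int(q[0])+8,int(q[1])),0,.4,(255,0,0)); print(dz,q.round())
cv2.imwrite('pics/arm.png',im[:,:,::-1])
E
python3 plan.py .6185 .2055 .25 1.31
```

```text
t: 70.4
ee_pos: [0.5173, 0.3753, 0.3697]
eef_rot: [-2.73, 1.535, -0.008]
wrist_force: [0.5, -0.7, -0.4]
width: 0.672
gripper_force: 0.0
t: 72.3
ee_pos: [0.5161, 0.3751, 0.3635]
eef_rot: [2.494, 1.91, 0.001]
wrist_force: [-0.1, -0.1, 0.8]
width: 0.672
gripper_force: 0.0
[0.51607777 0.37514092 0.36349954]
0.0 [232. 108.]
0.05 [228.  84.]
0.1 [224.  60.]
0.15000000000000002 [220.  34.]
0.2 [216.   8.]
0.25 [211. -20.]
0.30000000000000004 [207. -48.]
0.35000000000000003 [203. -78.]
0.4 [ 198. -109.]
t72.3 g [0.5161 0.3751 0.3094] psi 1.304 tilt [ 0.  0. -1.] q6 2.00 | twist -0.006 then shift [-137.5  142.7   59.4] f [0.3 0.2 0.5] w 0.671
```

View pics/arm.png

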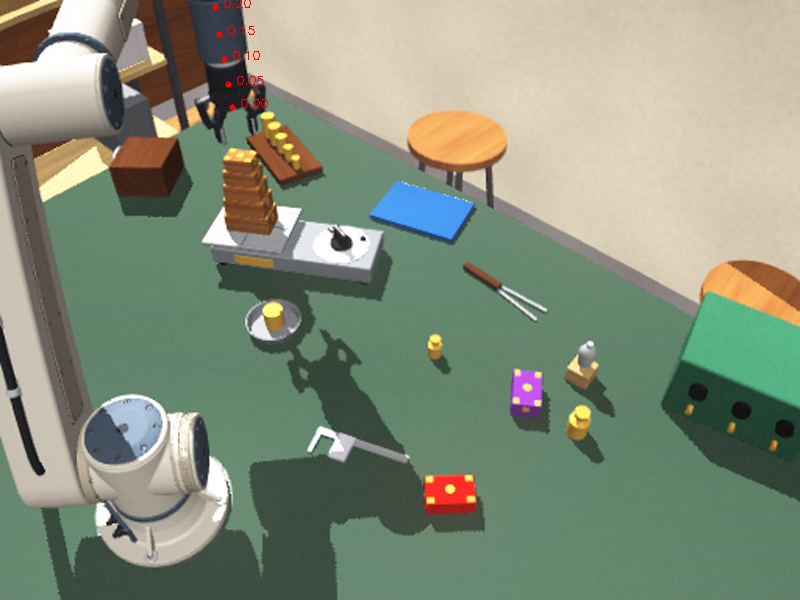

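The five-case column stands straight, and the dark wrist sleeve runs at least 0.2 m above the TCP. So the arm clears the 0.255 m column with the tool at the knob.

```bash
python3 -m pendant '[[[-27.5,28.5,0],-0.006],[[-27.5,28.5,0],0],[[-27.5,28.5,0],0],[[-27.5,28.5,0],0],[[-27.5,28.5,0],0],[[0,0,0],0],[[0,0,0],0]]' 45
python3 plan.py .6185 .2055 .13 1.31
python3 -m pendant '[[[0,0,30],0],[[0,0,30],0],[[0,0,30],0],[[0,0,30],0],[[0,0,30],0],[[0,0,20],0],[[0,0,0],0],[[0,0,0],0]]'
python3 plan.py .6185 .2055 .0835 1.31
```

```text
t: 73.05
ee_pos: [0.6189, 0.2047, 0.3631]
eef_rot: [-2.494, -1.911, 0.0]
wrist_force: [-0.6, -0.2, -0.1]
width: 0.528
gripper_force: 0.0
t73.0 g [0.6188 0.2047 0.3091] psi 1.308 tilt [-0.  0. -1.] q6 2.32 | twist -0.002 then shift [  0.7  -0.5 179.1] f [-0.6 -0.2 -0.1] w 0.528
t: 73.85
ee_pos: [0.6184, 0.2064, 0.194]
eef_rot: [2.488, 1.917, 0.001]
wrist_force: [0.3, 1.1, 1.9]
width: 0.526
gripper_force: 0.0
t73.8 g [0.6184 0.2064 0.14  ] psi 1.313 tilt [ 0.001 -0.    -1.   ] q6 2.32 | twist 0.003 then shift [-0.9  0.3 56.5] f [0.3 1.1 1.9] w 0.526
```

```bash
python3 -m pendant '[[[-0.5,0,25],0],[[0,0,20],0],[[0,0,9],0],[[0,0,2],0],[[0,0,0],0],[[0,0,0],0]]'
python3 -m pendant '[[[0,0,0],0],[[0,0,0],0],[[0,0,0],0],[[0,0,0],0],[[0,0,0],0],[[0,0,0],0],[[0,0,0],0]]' 5
python3 plan.py .6185 .2055 .0835 -.52
python3 -m pendant '[[[0,0,0],0.115],[[0,0,0],0.115],[[0,0,0],0.115],[[0,0,0],0.115],[[0,0,0],0.115],[[0,0,0],0.115],[[0,0,0],0.115],[[0,0,0],0.115],[[0,0,0],0],[[0,0,0],0]]'
python3 plan.py .6185 .2055 .0835 -.52
```

```text
t: 74.45
ee_pos: [0.619, 0.2055, 0.1389]
eef_rot: [2.489, 1.916, 0.004]
wrist_force: [0.3, 0.6, -0.2]
width: 0.532
gripper_force: 0.0
t: 75.15
ee_pos: [0.6181, 0.2053, 0.1381]
eef_rot: [-2.489, -1.917, -0.001]
wrist_force: [-3.4, 0.5, 5.9]
width: 0.152
gripper_force: 59.8
t75.2 g [0.6181 0.2054 0.0841] psi 1.312 tilt [ 0.  0. -1.] q6 2.32 | twist -1.309 then shift [-0.2  0.3  0.6] f [-3.4  0.5  5.9] w 0.152
t: 76.15
ee_pos: [0.6183, 0.2051, 0.138]
eef_rot: [3.081, 0.612, 0.001]
wrist_force: [-2.8, 0.8, 5.5]
width: 0.151
gripper_force: 59.8
t76.2 g [0.6183 0.2051 0.084 ] psi 0.392 tilt [ 0.001 -0.    -1.   ] q6 1.40 | twist 0.912 then shift [-0.  -0.4  0.5] f [-2.8  0.8  5.5] w 0.151
```

Forces are low. I'll finish the turn, release and clear the arm to the right for a last look.

```bash
python3 -m pendant '[[[0,0,0],0.114],[[0,0,0],0.114],[[0,0,0],0.114],[[0,0,0],0.114],[[0,0,0],0.114],[[0,0,0],0.114],[[0,0,0],0.114],[[0,0,0],0.114],[[0,0,0],0],[[0,0,0],0]]'
python3 plan.py .6185 .2055 .0835 -.52
python3 -m pendant '[[[0,0,0],0],[[0,0,0],0],[[0,0,0],0],[[0,0,0],0],[[0,0,-15],0],[[0,0,-40],0],[[0,0,-40],0],[[0,0,-40],0],[[0,0,-20],0],[[0,0,0],0]]' 45
python3 plan.py .45 -.2 .24
```

```text
t: 77.15
ee_pos: [0.6183, 0.2049, 0.138]
eef_rot: [3.036, -0.807, 0.001]
wrist_force: [-2.9, -0.0, 6.0]
width: 0.149
gripper_force: 59.8
t77.2 g [0.6183 0.2048 0.084 ] psi -0.520 tilt [ 0. -0. -1.] q6 0.49 | twist 0.000 then shift [-0.1 -0.7  0.5] f [-2.9 -0.   6. ] w 0.149
t: 78.15
ee_pos: [0.6194, 0.2054, 0.2966]
eef_rot: [-3.031, 0.806, -0.01]
wrist_force: [0.4, -0.6, 0.4]
width: 0.524
gripper_force: 0.0
t78.2 g [0.6198 0.2055 0.2426] psi -0.520 tilt [ 0.007  0.003 -1.   ] q6 0.49 | twist 0.000 then shift [ 54.  436.3   2.6] f [ 0.4 -0.6  0.4] w 0.524
```

```bash
python3 -m pendant '[[[5.4,43.6,0],0],[[5.4,43.6,0],0],[[5.4,43.6,0],0],[[5.4,43.6,0],0],[[5.4,43.6,0],0],[[5.4,43.6,0],0],[[5.4,43.6,0],0],[[5.4,43.6,0],0],[[5.4,43.6,0],0],[[5.4,43.6,0],0],[[0,0,0],0],[[0,0,0],0]]'
python3 shot.py top 60 130 225 280 4.0 final
```

```text
t: 79.35
ee_pos: [0.4479, -0.2008, 0.2915]
eef_rot: [-3.035, 0.811, 0.002]
wrist_force: [1.0, 1.1, -0.1]
width: 0.53
gripper_force: 0.0
```

View pics/final.png

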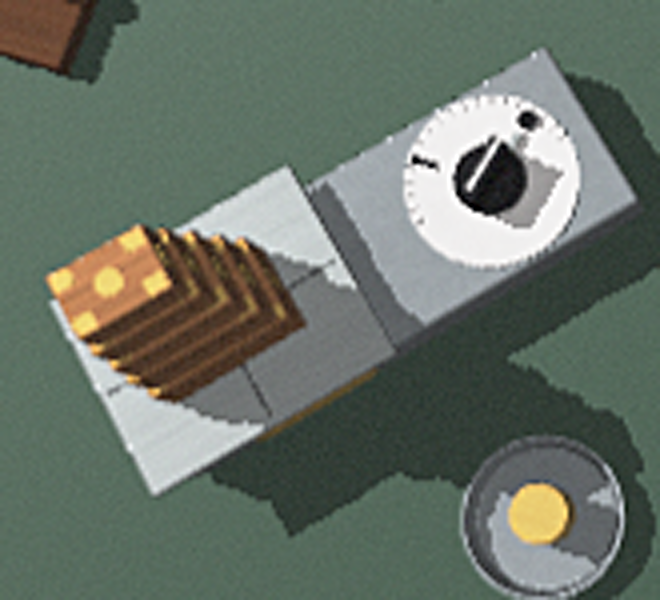

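The column, the brass mass in the dish at (540,513) and the bystanders look right. I'll check numerically that the pointer line, (470,190) to (494,138), lines up with the stud at (528,120).

```bash
python3 - <<'E'
from h import *
for n in('top','side'):
    im=viewer.camera(n); N=240; W=.06
    a=np.linspace(-W/2,W/2,N); g=np.array([[.6185+x,.205+y,.088] for y in a for x in a])
    o=cv2.remap(im,proj(n,g).astype(np.float32).reshape(N,N,2),None,cv2.INTER_CUBIC).min(2)
    cv2.imwrite(f'pics/dbg_{n}.png',o)
    yy,xx=np.mgrid[:N,:N]; rr=np.hypot(xx-N/2,yy-N/2)*W/N
    for th in(90,120,150):
        l,lab,st,ce=cv2.connectedComponentsWithStats(((o>th)&(rr<.0225)).astype(np.uint8))
        for j in range(1,l):
            if st[j,4]>300:
                p=np.c_[xx[lab==j],yy[lab==j]]*W/N-W/2; m=p.mean(0); e,v=np.linalg.eigh(np.cov(p.T)); d=v[:,1]; print(n,th,st[j,4],m.round(4),np.sqrt(e).round(4),'ang %.3f'%np.arctan(d[1]/d[0]))
E
python3 dial.py
```

```text
top 90 3718 [ 0.0023 -0.0008] [0.0017 0.0115] ang -0.521
top 90 4948 [0.0096 0.0119] [0.0039 0.0113] ang -0.641
top 120 3110 [ 0.0025 -0.0009] [0.0014 0.0113] ang -0.521
top 120 4601 [0.0098 0.0121] [0.0037 0.0112] ang -0.645
top 150 2579 [ 0.0026 -0.001 ] [0.0012 0.0112] ang -0.522
top 150 4262 [0.0101 0.0123] [0.0035 0.011 ] ang -0.652
side 90 14441 [0.0053 0.0062] [0.0068 0.011 ] ang -0.686
side 120 13576 [0.0056 0.0067] [0.0065 0.0108] ang -0.681
side 150 12498 [0.0057 0.0071] [0.006  0.0107] ang -0.683
top 0.052 axis [0.6195 0.2052] [197.07531116 197.75661099]
   blob 516 ang -1.081 r 0.0483
   blob 253 ang 0.757 r 0.0490
top 0.056 axis [0.6185 0.2045] [196.30268824 197.23644703]
   blob 515 ang -1.081 r 0.0482
   blob 248 ang 0.755 r 0.0487
side 0.052 axis [0.6186 0.2075] [205.62533631 211.35661913]
   blob 370 ang -1.042 r 0.0502
side 0.056 axis [0.6157 0.2041] [205.86254924 210.20039587]
   blob 358 ang -1.045 r 0.0499
```

The pointer measures -0.521 rad against -0.526 rad for the weigh mark, so they agree. Handing in.

```bash
python3 -c "
from station import bot
print(bot.finish_job())"
```

```text
the job is handed in; nothing more can be done
None
```

I've handed the job in, with no verdict returned: the balance was arrested, the brass cylinder stood in the dish, all five cases stacked largest to smallest on the pan (case1 got knocked and was re-centred), and the knob turned last to the weigh mark, within about 0.01 rad.

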